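# Weigh valve bodies on the spring scale and lay them on a crosswise airing stack

## Task

First build an airing stack on the aluminium tray from the four wooden slats: the two short ones flat and parallel in the middle of it, about 12 cm apart between centres, and the two long ones square across them, about 9 cm apart. Then weigh every valve body on the bench, the longest first: hang it by its wire bail from the spring scale's hook, let go, and let it hang untouched until it has come to rest and stayed still for a full five seconds. Finally all weighed valve bodies lie upright and flat across both top slats, side by side, with the other things on the bench left where they are.

Things in the scene. Friction and masses are not known exactly. Their poses are not given: they have to be found in the camera images.
- tray_mid (a point): Flat square aluminium tray, 230 x 230 x 6 mm, fixed to the bench; this point is the centre of its top face (6 mm above the bench), x and y along its edges, z up.
- hook (a point): Where the centre of a bail bar rests in the spring scale's hook, 250 mm above the bench when empty, sinking with the load. The hook is a V of steel strap 16 mm wide, reaching 10 mm below this point, open upward, about 28 mm wide at the top. x runs level from its free flank towards the stand's post, z up.
- hook_tip (a point): End of the hook's free flank: 11 mm above and 18 mm to the -x side of hook. The other flank carries an 8 mm rod that rises to 33 mm above hook, then slants away from the V to 60 mm behind it (+x, 76 mm above) and goes straight up into the scale.
- stand: Fixed stand of the scale; origin on the bench straight below the hook, x towards the post. Post 170 mm behind the hook (22 mm thick), foot plate from x = 100 to 260 mm, 18 mm high; scale tube, 34 mm wide, 60 mm behind the hook, from 498 mm over the bench up.
- scale (a joint): Travel of the spring scale in m: 0 empty, grows downward with the load, 250 N/m (about 0.4 mm per 10 g), at most 0.06; lightly damped, it bobs for a second or two after being loaded.
- long_slat1_mid (a point): Plain wooden slat, one of two alike, 200 x 24 x 16 mm (x, y, z); this point is its centre, 8 mm above its underside.
- long_slat2_mid (a point): Plain wooden slat, one of two alike, 200 x 24 x 16 mm (x, y, z); this point is its centre, 8 mm above its underside.
- short_slat1_mid (a point): Plain wooden slat, one of two alike, 150 x 24 x 16 mm (x, y, z); this point is its centre, 8 mm above its underside.
- short_slat2_mid (a point): Plain wooden slat, one of two alike, 150 x 24 x 16 mm (x, y, z); this point is its centre, 8 mm above its underside.
- valve_long_mid (a point): Long aluminium valve body (about 550 g, balanced about its middle; may be absent): a square bar 214 mm long (x), 28 mm wide (y) and 28 mm high, with a round hub 58 mm wide and 30 mm high in the middle, and over the hub a steel wire bail. Flat underside; this point is the bar's middle, 14 mm above it.
- valve_long_bail (a point): Centre of the bail's top bar on that valve: a 6 mm round wire lying along the body's y, 44 mm clear between its two legs, 66 mm above the middle point of the body.
- valve_mid_mid (a point): Middle-sized aluminium valve body (about 480 g, balanced about its middle; may be absent): a square bar 190 mm long (x), 28 mm wide (y) and 28 mm high, with a hub 50 mm along x and 58 mm along y and 30 mm high in the middle, and over the hub a steel wire bail. Flat underside; this point is the bar's middle, 14 mm above it.
- valve_mid_bail (a point): Centre of the bail's top bar on that valve: a 6 mm round wire lying along the body's y, 44 mm clear between its two legs, 66 mm above the middle point of the body.
- valve_short_mid (a point): Short aluminium valve body (about 410 g, balanced about its middle; may be absent): a square bar 166 mm long (x), 28 mm wide (y) and 28 mm high, with a hub 36 mm along x and 58 mm along y and 30 mm high in the middle, and over the hub a steel wire bail. Flat underside; this point is the bar's middle, 14 mm above it.
- valve_short_bail (a point): Centre of the bail's top bar on that valve: a 6 mm round wire lying along the body's y, 44 mm clear between its two legs, 66 mm above the middle point of the body.
- jar: Bystander: lidded glass jar, 52 mm wide, 70 mm tall; origin at its underside (tools: near it). Not to be disturbed.
- bottle: Bystander: amber glass bottle, 60 mm wide, 140 mm tall; origin at its underside (tools: near it). Not to be disturbed.
- dish: Bystander: shallow clear dish, 80 mm wide, 18 mm tall; origin at its underside (tools: near it). Not to be disturbed.
- carton: Bystander: cardboard box 70 x 100 x 45 mm; origin at its underside (tools: near it). Not to be disturbed.
- driver: Bystander: screwdriver lying on the bench; origin at its underside (tools: near it). Not to be disturbed.
- wrench: Bystander: wrench lying on the bench; origin at its underside (tools: near it). Not to be disturbed.
- weight: Bystander: brass cylinder, 44 mm wide, 40 mm tall; origin at its underside (tools: near it). Not to be disturbed.

How it is judged:
On the way, in this order (a step that is already met when the one before it is completed fails the run):
1. The two short slats lie parallel on the tray and the two long slats parallel across them (z of short_slat1_mid in the frame of tray_mid between 0.003 and 0.013 m and horizontal distance between each of short_slat1_mid, short_slat2_mid, long_slat1_mid, long_slat2_mid and tray_mid below 0.1 m and angle between the z axis of each of short_slat1_mid, short_slat2_mid, long_slat1_mid, long_slat2_mid and the z axis of tray_mid, either way round below 0.08 rad and linear speed of each of short_slat1, short_slat2, long_slat1, long_slat2 below 0.02 m/s and z of short_slat2_mid in the frame of tray_mid between 0.003 and 0.013 m and angle between the x axis of short_slat1_mid and the x axis of short_slat2_mid, either way round below 0.3 rad and horizontal distance between short_slat1_mid and short_slat2_mid between 0.08 and 0.16 m and z of long_slat1_mid in the frame of tray_mid between 0.019 and 0.029 m and z of long_slat2_mid in the frame of tray_mid between 0.019 and 0.029 m and angle between the x axis of long_slat1_mid and the x axis of long_slat2_mid, either way round below 0.3 rad and horizontal distance between long_slat1_mid and long_slat2_mid between 0.05 and 0.13 m and angle between the x axis of each of long_slat1_mid, long_slat2_mid and the y axis of short_slat1_mid, either way round below 0.3 rad), for 0.3 s.
2. The long valve body, if there is one, hangs by its bail from the scale's hook, not touched by the robot, and has hung still for five seconds (distance between valve_long_bail and hook below 0.012 m and contact force between each of the fingers, the arm and valve_long below 0.05 N and linear speed of valve_long below 0.02 m/s and angular speed of valve_long below 0.3 rad/s), for 5 s.
3. The middle-sized valve body, if there is one, hangs by its bail from the scale's hook, not touched by the robot, and has hung still for five seconds (distance between valve_mid_bail and hook below 0.012 m and contact force between each of the fingers, the arm and valve_mid below 0.05 N and linear speed of valve_mid below 0.02 m/s and angular speed of valve_mid below 0.3 rad/s), for 5 s.
4. The short valve body, if there is one, hangs by its bail from the scale's hook, not touched by the robot, and has hung still for five seconds (distance between valve_short_bail and hook below 0.012 m and contact force between each of the fingers, the arm and valve_short below 0.05 N and linear speed of valve_short below 0.02 m/s and angular speed of valve_short below 0.3 rad/s), for 5 s.
At the end, for the whole second after the job is handed in: Short slats parallel on the tray (17 deg, 80-160 mm apart), long ones crosswise on them (17 deg, 50-130 mm apart); centres within 100 mm of the tray's. Every valve body present lies upright and level across both top slats (within 20 deg of square, centre within 100 mm of the tray's); all at rest (all of step 1 and angle between the x axis of each of valve_long_mid, valve_mid_mid, valve_short_mid and the y axis of long_slat1_mid, either way round below 0.35 rad and z of valve_long_mid in the frame of tray_mid between 0.039 and 0.053 m and angle between each of valve_long_mid, valve_mid_mid, valve_short_mid's own z axis and vertical below 0.1 rad and horizontal distance between each of valve_long_mid, valve_mid_mid, valve_short_mid and tray_mid below 0.1 m and linear speed of each of valve_long, valve_mid, valve_short below 0.02 m/s and z of valve_mid_mid in the frame of tray_mid between 0.039 and 0.053 m and z of valve_short_mid in the frame of tray_mid between 0.039 and 0.053 m); the robot touches nothing.
It fails at once if a bystander is disturbed (moved more than 40 mm) (distance of any of jar, bottle, dish, carton, driver, wrench, weight from where it was at the start of the episode above 0.04 m).
Of valve_long, valve_mid, valve_short only 2 to 3 are there at a start; the rules pass over those that are not, and their reading is None.
At some moment in a run one of long_slat1, long_slat2, short_slat1, short_slat2, valve_long, valve_mid, valve_short may be knocked a few centimetres aside while the robot is not near it.
It also fails if it takes over 210 s, if anything falls off the work surface, if the arm or the gripper's body presses on something with over 40 N, if the wrist force passes 120 N, or if a joint passes its speed limit or range.

## Robot

A 7-joint arm with a two-finger parallel gripper is mounted at the origin on the work surface. World frame = base frame: x ahead of the robot, y to its left, z up, the work surface at z = 0. Lengths are in m, angles in rad, forces in N, time in s.
With the tool pointing down it reaches from about 0.4 to 0.85 m from the base axis. Payload 6.9 kg.
Tool frame: the origin (TCP) lies between the finger pads; the fingertips stand 19 mm ahead of it and the grasp point (between the pads) is the TCP; z points along the fingers, y is the direction in which the jaws open and shut (so a half turn about z gives the same grasp; the last joint's range is limited). The gripper opens to 85 mm and grips with 20 to 120 N. Pads are 22 mm wide; open, the fingers measure 114 mm over their backs; the gripper's body (76 mm by 85 mm) begins 54 mm behind the grasp point. The pads swing forward as they close: fully open they stand 13 mm farther back than shut.
Start: joints at [0.105, 0.507, -0.238, 1.5, 0.126, 1.149, -0.155], TCP at [0.625, -0, 0.25] pointing down, gripper open.
Joint ranges: [-3.08, 3.08], [-0.24, 2.05], [-1.43, 1.35], [0, 2.5], [-1.52, 4.66], [0.17, 1.96], [-2.89, 2.89]. Speed limits (rad/s): [2.39, 2.39, 3.14, 3.14, 3.14, 3.14, 3.14].

## Interface

Orientations are given as a 3x3 rotation matrix whose columns are the frame's x, y, z axes.
In Python, from rig import manip, imaging gives the robot as it stands. The module is installed in compiled form; this text tells all that it offers.
- The arm moves only by the shell command python3 -m pendant 'ROWS' [FORCE]. ROWS is JSON, a list of rows, each an object with "xyz": the shift along the tool's x, y, z scaled (see below), a list of three; "dr": the turn, a rotation vector about the tool's x, y, z scaled (see below), a list of three; "grip": the closure, from 0 (fully open) to 1 (shut). A call has 1 to 8 rows; each row shifts and turns the commanded pose from where the row before left it, along the tool's axes as they then stand; what a row does not reach is not made up. The controller multiplies each number of a shift by 0.25 m and each number of a turn by 0.08 rad. A row lasts 1/12 s, in which the tool goes at most 41.7 mm and 7.16 degrees, less where a joint would pass 70% of its speed; a pose out of reach is approached as far as the arm can. A call with a number of a shift or a turn outside -1 to 1 is refused whole. A call with a gripper value outside its range is refused whole. The fingers move at their own pace and stop on an object; FORCE is the grip in N (left out, the last holds). Time passes only in rows, so rows that do not move let the fingers close. It gives the time, the measured TCP pose, the force and the opening at its end, in the units of the state.
- manip.read_state(): the state, without advancing time (a new reading comes with each control period).
- imaging.read_camera(name): name is "scene" or "side" or "wrist"; returns (picture, depth): 400x640x3 uint8, red, green, blue; 400x640 float32, m along the optical axis (not along the pixel's ray), 0 where there is no reading.
- imaging.camera_info(name): a dict with "intrinsics" (3x3 intrinsics, pixels), "rvec" (rotation vector, rad) and "tvec" (3), from world to camera coordinates, as OpenCV has them. Camera axes: x right, y down, z forward; pixel columns grow to the right and rows downward; lengths in m; the calibration is good to about 2 mm. A picture is of the moment at which its call begins: read the wrist's pose just before it. camera_info takes no time and is no camera call; for the wrist camera it gives the pose at the moment of the call.
- manip.hand_in(): hands the job in, once; it reports no verdict.
The state is a dict: "clock": time; "q": joint angles; "dq": joint speeds; "effort": joint torques, N m; "position": TCP position; "ee_rot": TCP orientation; "force": force on the tool from outside, world axes, zero at the start; "ft_torque": the same for the moment, N m; "opening": finger opening in m.
Only numpy, scipy, OpenCV 4.12 (cv2) and the standard library are available. Lean on these libraries where they do the work, as an engineer would, in place of code of your own. Each camera call takes 0.05 s, during which the arm holds its last target. There are 200 camera calls.

## Working session

There is one attempt and no reset: what is moved stays moved. The work goes in short steps, Python scripts to look and compute and a shell command to move; the robot and the scene stay as the last step left them, time stands still between calls to the robot, and variables do not carry over. Pictures are saved under pics/ and viewed, about 12 in all and at most 16, crops included, and the job is handed in when it is done.

```bash
mkdir -p pics; ls; cat > h.py <<'E'
import numpy as np, cv2, json
from rig import manip, imaging
def cam(name):
    i=imaging.camera_info(name); K=np.array(i["intrinsics"],float).reshape(3,3)
    R=cv2.Rodrigues(np.array(i["rvec"],float))[0]; t=np.array(i["tvec"],float).ravel()
    p,d=imaging.read_camera(name); return p,d,K,R,t
def cloud(d,K,R,t):
    v,u=np.mgrid[:d.shape[0],:d.shape[1]]
    c=np.stack([(u-K[0,2])/K[0,0]*d,(v-K[1,2])/K[1,1]*d,d],-1)
    return (c-t)@R
def save(p,f): cv2.imwrite(f,cv2.cvtColor(p,cv2.COLOR_RGB2BGR))
E
python3 - <<'E'
from h import *
s=manip.read_state(); print(s)
for n in ("scene","side"):
    p,d,K,R,t=cam(n); save(p,f"pics/{n}0.png"); np.savez(f"{n}0.npz",p=p,d=d,K=K,R=R,t=t); print(n,K[0,0],-R.T@t,R[2])
E
```

```text
pics
{'clock': 0.0, 'q': array([ 0.10548947,  0.50836046, -0.2375149 ,  1.50113565,  0.12566453,
        1.14883252, -0.15481279]), 'dq': array([-0.00053863,  0.00244966,  0.00063229,  0.00172969, -0.0002205 ,
        0.00084639, -0.00027375]), 'effort': array([ 1.19726570e-03, -6.20588279e+01, -2.18696728e+00, -2.49655455e+01,
        1.23123583e-02,  1.21321963e-02,  2.04169703e-05]), 'position': array([ 6.24550459e-01, -6.19500265e-05,  2.49414232e-01]), 'ee_rot': array([[ 7.83869690e-06,  9.99998465e-01, -1.75230707e-03],
       [ 1.00000000e+00, -7.82830369e-06,  5.93801408e-06],
       [ 5.92428737e-06, -1.75230711e-03, -9.99998465e-01]]), 'force': array([-0.04115547, -0.23748846, -0.39481091]), 'ft_torque': array([ 0.05185816, -0.01439255,  0.01865304]), 'opening': 0.08563047167832952}
scene 501.79290990147973 [1.27708114 0.40627999 1.16194445] [-0.55365812 -0.33906634 -0.76058971]
side 443.52002204343233 [0.35543353 0.63696844 1.01947639] [ 0.17817618 -0.61926282 -0.76470047]
```

View pics/scene0.png

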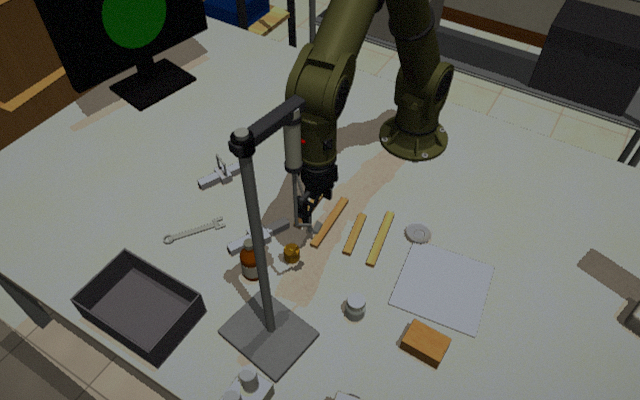

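View pics/side0.png

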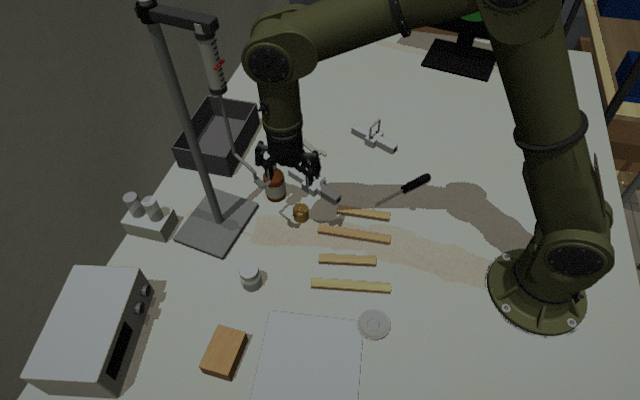

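```bash
python3 - <<'E'
from h import *
# top-down orthographic map 1mm/px, x up: merge both clouds; image rows: x from 0.95 to 0.25, cols: y from 0.5 to -0.5
W=np.zeros((600,800,3),np.uint8); H=np.full((600,800),-1.)
for n in ("side","scene"):
    z=np.load(n+"0.npz"); P=cloud(z["d"],z["K"],z["R"],z["t"]); ok=(z["d"]>0)&(P[...,2]<0.14)
    X=P[ok]; C=z["p"][ok]; o=np.argsort(X[:,2]); X=X[o];C=C[o]
    r=((0.95-X[:,0])/0.0011).astype(int); c=((0.45-X[:,1])/0.00112).astype(int)
    k=(r>=0)&(r<599)&(c>=0)&(c<799)
    for dr in (0,1):
      for dc in (0,1):
        W[r[k]+dr,c[k]+dc]=C[k]
    print(n,np.percentile(X[:,2],[5,20,50]))
for i in range(11):
    x=0.95-0.1*i; 
for x in np.arange(0.3,0.95,0.1): cv2.putText(W,f"x{x:.1f}",(0,int((0.95-x)/0.0011)),0,.4,(255,0,0)); W[int((0.95-x)/0.0011)]//=2
for y in np.arange(-0.4,0.5,0.1): cv2.putText(W,f"y{y:.1f}",(int((0.45-y)/0.00112),10),0,.4,(255,0,0)); W[:,int((0.45-y)/0.00112)]//=2
save(W,"pics/top0.png")
E
```

```text
side [-0.27938485 -0.00210911  0.0019365 ]
scene [-0.75140016 -0.00520035 -0.00123552]
```

View pics/top0.png

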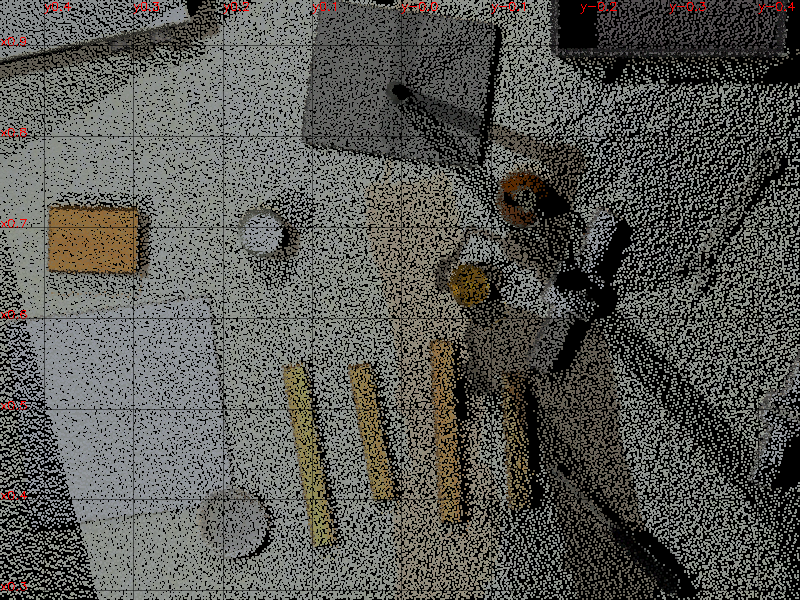

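```bash
cat >> h.py <<'E'
def clusters(P,C,zlo,zhi,roi=(0.25,0.9,-0.55,0.45),res=0.002,minn=40,close=3):
    X=P.reshape(-1,3); C=C.reshape(-1,3); k=(X[:,2]>zlo)&(X[:,2]<zhi)&(X[:,0]>roi[0])&(X[:,0]<roi[1])&(X[:,1]>roi[2])&(X[:,1]<roi[3]); X=X[k];C=C[k]
    i=((X[:,0]-roi[0])/res).astype(int); j=((X[:,1]-roi[2])/res).astype(int)
    g=np.zeros((int((roi[1]-roi[0])/res)+2,int((roi[3]-roi[2])/res)+2),np.uint8); g[i,j]=1
    g=cv2.morphologyEx(g,cv2.MORPH_CLOSE,np.ones((close,close),np.uint8))
    n,L=cv2.connectedComponents(g); l=L[i,j]; out=[]
    for a in range(1,n):
        m=l==a
        if m.sum()<minn: continue
        Y=X[m]; (c,s,ang)=cv2.minAreaRect(Y[:,:2].astype(np.float32)*1000)
        if s[0]<s[1]: s=s[::-1]; ang+=90
        ang=(ang+90)%180-90
        out.append((m.sum(),np.round(c,1),np.round(s,1),round(ang,1),np.round(1000*np.percentile(Y[:,2],[5,50,95]),1),C[m].mean(0).astype(int)))
    return out
E
python3 - <<'E'
from h import *
for n in ("scene","side"):
    z=np.load(n+"0.npz"); P=cloud(z["d"],z["K"],z["R"],z["t"]); P[z["d"]==0]=9
    b=(abs(P[...,0]-0.6)<.03)&(abs(P[...,1]-.13)<.02); print(n,"bench z",P[b][:,2].mean(),P[b][:,2].std())
    for o in clusters(P,z["p"],0.010,0.12): print(*o)
E
```

```text
scene bench z -0.0011052683026689216 0.0022590569750039345
265 [373.7 193.1] [79.4 76.1] -10.4 [10.6 14.  19.6] [131 132 131]
474 [449.6 106.3] [203.5  24.5] 9.9 [10.9 14.6 18.8] [142 131  79]
429 [477.2 -47.7] [200.   24.9] 3.1 [10.9 14.5 18.8] [140 109  63]
348 [475.8  36.3] [154.9  24.6] 11.3 [11.3 14.6 18.6] [142 120  70]
560 [ 506.3 -436.6] [142.9  61.2] -34.5 [12.7 26.1 72.2] [112 113 115]
350 [ 590.5 -162.4] [93.2 54.3] -31.6 [13.  26.  31.6] [95 94 94]
252 [637.5 -73.6] [44.5 42.6] 21.0 [13.5 36.9 42.8] [86 62 15]
243 [ 679.6 -217.5] [86.8 36.2] -15.0 [13.9 25.5 30.3] [123 125 128]
1410 [687.6 347.1] [100.2  75.4] 88.6 [18.4 43.  47.2] [127  94  50]
497 [698.1 159.4] [50.2 49.6] 59.1 [15.8 64.2 71.5] [111 114 113]
428 [ 748.6 -134.3] [53.3 32.2] -84.3 [ 17.6  79.3 111.2] [72 48 25]
3329 [844.6   6.5] [203.9 132. ] 83.9 [12.8 16.8 26.5] [91 92 90]
1032 [ 894.5 -296. ] [260.4  10.8] 90.0 [15.7 59.8 89.5] [37 35 36]
side bench z 0.0013892686889162948 0.0018457850552447968
319 [ 370.2 -237.8] [197.3  26.4] 45.8 [12.9 22.4 28.4] [30 30 29]
628 [375.1 190.3] [77.2 76.8] 25.3 [10.6 
[... 337 characters left out ...]
12.6 29.6 81. ] [108 110 108]
158 [ 539.2 -450.9] [64.4 29.9] -24.1 [12.2 27.9 33. ] [118 121 120]
632 [ 628.6 -192.2] [192.1  60.5] -23.1 [12.8 28.5 33.8] [ 98 100  97]
247 [634.9 -76.7] [44.3 42.5] -58.9 [15.2 40.  43.9] [85 69 38]
1724 [685.9 345.4] [101.4  71.5] 88.5 [19.7 45.8 49.1] [117  96  65]
521 [692.9 158.1] [49.2 48.7] -3.2 [16.1 66.4 73.5] [108 112 107]
500 [ 724.9 -126.8] [60.  40.2] 29.8 [ 15.9  66.6 107.3] [68 54 40]
2593 [845.9   4.6] [201.4 137.6] 81.8 [15.4 19.7 55.8] [87 90 86]
1038 [894.4 405.4] [92.5 14.2] -80.7 [ 17.   76.1 118.1] [29 29 26]
851 [ 892.8 -300.3] [266.2  12.6] 89.7 [15.  56.1 91.2] [28 28 28]
72 [896.3 312.8] [26.9  6.6] -88.3 [61.1 75.  86.6] [35 35 34]
```

```bash
python3 -m pendant '[{"xyz":[0,-0.15,0],"dr":[0,0,0],"grip":0},{"xyz":[0.04,-0.15,0],"dr":[0,0,0],"grip":0},{"xyz":[0.05,-0.15,0],"dr":[0,0,0],"grip":0},{"xyz":[0.05,-0.15,0],"dr":[0,0,0],"grip":0},{"xyz":[0,0,0.02],"dr":[0,0,0.954],"grip":0},{"xyz":[0,0,0.02],"dr":[0,0,0.954],"grip":0},{"xyz":[0,0,0.02],"dr":[0,0,0.954],"grip":0},{"xyz":[0,0,0.02],"dr":[0,0,0.954],"grip":0}]' 100
python3 -m pendant '[{"xyz":[0,0,0.02],"dr":[0,0,0.954],"grip":0},{"xyz":[0,0,0.02],"dr":[0,0,0.954],"grip":0},{"xyz":[0,0,0.02],"dr":[0,0,0.954],"grip":0},{"xyz":[0,0,0.02],"dr":[0,0,0.954],"grip":0},{"xyz":[0,0,0],"dr":[0,0,0.954],"grip":0},{"xyz":[0,0,0],"dr":[0,0,0.954],"grip":0},{"xyz":[0,0,0],"dr":[0,0,0.954],"grip":0},{"xyz":[0,0,0],"dr":[0,0,0.954],"grip":0}]'
python3 -m pendant '[{"xyz":[0,0,0],"dr":[0,0,0.954],"grip":0},{"xyz":[0,0,0],"dr":[0,0,0.954],"grip":0},{"xyz":[0,0,0],"dr":[0,0,0.954],"grip":0},{"xyz":[0,0,0],"dr":[0,0,0.954],"grip":0},{"xyz":[0,0,0],"dr":[0,0,0.954],"grip":0},{"xyz":[0,0,0],"dr":[0,0,0.954],"grip":0}]'
python3 - <<'E'
from h import *
for n in ("scene","side","wrist"):
    p,d,K,R,t=cam(n); save(p,f"pics/{n}1.png"); np.savez(f"{n}1.npz",p=p,d=d,K=K,R=R,t=t)
    P=cloud(d,K,R,t); P[d==0]=9
    print(n,-R.T@t)
    b=(abs(P[...,0]-0.6)<.03)&(abs(P[...,1]-.13)<.02); print(n,"bench z",P[b][:,2].mean(),P[b][:,2].std())
    for o in clusters(P,p,0.010,0.12): print(*o)
    print("hook")
    for o in clusters(P,p,0.22,0.32,roi=(.58,.8,-.15,.15),minn=5): print(*o)
E
```

```text
clock: 0.77
position: [0.4746, 0.035, 0.2301]
ee_rot: [[0.304, 0.953, -0.0], [0.953, -0.304, -0.0], [-0.0, -0.0, -1.0]]
force: [-0.8, -0.7, -1.0]
opening: 0.0855
clock: 1.43
position: [0.4747, 0.0349, 0.21]
ee_rot: [[0.795, 0.606, -0.001], [0.606, -0.795, -0.0], [-0.001, -0.0, -1.0]]
force: [0.4, 0.0, 0.2]
opening: 0.0854
clock: 1.93
position: [0.4747, 0.035, 0.21]
ee_rot: [[0.981, 0.192, -0.001], [0.192, -0.981, -0.0], [-0.001, -0.0, -1.0]]
force: [-0.0, 0.1, 0.6]
opening: 0.0859
scene [1.27708114 0.40627999 1.16194445]
scene bench z -0.0012698342740967772 0.0023788245508776693
273 [374.9 192.7] [77.  76.4] 84.9 [10.4 14.3 18.9] [130 131 129]
469 [450.7 106.4] [200.1  24.5] 9.9 [11.1 14.5 18.4] [141 130  77]
432 [475.9 -47.4] [203.5  26.8] 3.4 [10.6 14.2 18.4] [123 104  60]
275 [ 462.5 -126.2] [141.  26.] 3.4 [11.  14.7 18.5] [117  94  54]
345 [474.8  35.8] [154.8  24.3] 11.0 [10.9 14.6 18.6] [124  92  53]
556 [ 507.5 -435.4] [139.7  64.2] -37.4 [12.3 26.1 72.7] [111 112 113]
351 [ 590.9 -162.8] [91.7 55.1] -31.8 [13.4 25.6 30.9] [120 122 125]
251 [636.2 -75.7] [47.1 42. ] 52.2 [13.
[... 1708 characters left out ...]
.8 18.4] -7.4 [248.2 262.5 315.2] [91 93 87]
wrist [0.53935668 0.04792488 0.3330752 ]
wrist bench z -0.00043179229689447007 0.0007943366599712146
3028 [376.  192.7] [79.2 74.3] -41.0 [10.4 14.2 17.9] [127 127 126]
5654 [449.  104.4] [200.3  24.5] 9.8 [13.9 15.4 16.6] [136 131  73]
537 [ 402.9 -200.7] [101.5   7.8] 48.3 [12.7 14.6 16. ] [92 91 84]
5634 [475.  -49.8] [200.   24.7] 3.2 [13.7 15.3 16.5] [124 107  59]
4206 [474.1  33.6] [149.4  23.9] 10.7 [14.2 15.4 16.6] [127  94  51]
3613 [ 472.6 -127.1] [134.8  25.2] 3.2 [12.8 15.3 16.5] [120  97  53]
7094 [ 597.7 -177.4] [121.8  58.5] -24.6 [13.4 27.3 30.7] [101 102 104]
2656 [628.5 -76.8] [43.4 31. ] -89.0 [15.1 39.  40.5] [107  89  22]
hook
```

```bash
python3 -m pendant '[{"xyz":[0,0.005,0.15],"dr":[0,0,0],"grip":0.3},{"xyz":[-0.003,0,0.15],"dr":[0,0,0],"grip":0.3},{"xyz":[0,0,0.15],"dr":[0,0,0],"grip":0.3},{"xyz":[0,0,0.15],"dr":[0,0,0],"grip":0.3},{"xyz":[0,0,0.08],"dr":[0,0,0],"grip":0.3},{"xyz":[0,0,0.04],"dr":[0,0,0],"grip":0.3},{"xyz":[0,0,0.025],"dr":[0,0,0],"grip":0.3},{"xyz":[0,0,0],"dr":[0,0,0],"grip":0.3}]' 80
python3 -m pendant '[{"xyz":[0,0,0],"dr":[0,0,0],"grip":1},{"xyz":[0,0,0],"dr":[0,0,0],"grip":1},{"xyz":[0,0,0],"dr":[0,0,0],"grip":1},{"xyz":[0,0,0],"dr":[0,0,0],"grip":1},{"xyz":[0,0,0],"dr":[0,0,0],"grip":1}]'
python3 - <<'E'
from h import *
for n in ("scene","side"):
    z=np.load(n+"1.npz"); p=z["p"]; P=cloud(z["d"],z["K"],z["R"],z["t"]); P[z["d"]==0]=9
    # ray-plane at z=6mm
    K,R,t=z["K"],z["R"],z["t"]; v,u=np.mgrid[:400,:640]; r=np.stack([(u-K[0,2])/K[0,0],(v-K[1,2])/K[1,1],np.ones_like(u)],-1)@R; c=-R.T@t
    Q=c+r*((0.006-c[2])/r[...,2])[...,None]
    hsv=p.astype(int); print(n,"tray",p[(abs(Q[...,0]-.5)<.03)&(abs(Q[...,1]-.32)<.03)].mean(0),"bench",p[(abs(Q[...,0]-.6)<.03)&(abs(Q[...,1]-.13)<.02)].mean(0))
    b=hsv[...,2]-hsv[...,0]; m=((b>5)&(abs(Q[...,0]-.5)<.17)&(abs(Q[...,1]-.32)<.18)&(Q[...,1]>.1)).astype(np.uint8)
    m=cv2.morphologyEx(cv2.morphologyEx(m,cv2.MORPH_CLOSE,np.ones((3,3))),cv2.MORPH_OPEN,np.ones((5,5)))
    k,L,S,_=cv2.connectedComponentsWithStats(m); a=1+S[1:,4].argmax(); Y=Q[L==a][:,:2]*1000
    print(S[a],cv2.minAreaRect(Y.astype(np.float32)),Y.mean(0))
    P2=P.reshape(-1,3)
    k=(P2[:,2]>.015)&(P2[:,2]<.022)&(P2[:,0]>.7)&(P2[:,0]<1.0)&(abs(P2[:,1])<.15); print("foot",cv2.minAreaRect((P2[k,:2]*1000).astype(np.float32)))
E
```

```text
clock: 2.75
position: [0.474, 0.0336, 0.0229]
ee_rot: [[0.98, 0.197, -0.002], [0.197, -0.98, -0.0], [-0.002, -0.0, -1.0]]
force: [0.3, 0.3, 0.4]
opening: 0.0598
clock: 3.17
position: [0.4752, 0.0336, 0.0254]
ee_rot: [[0.981, 0.196, 0.002], [0.196, -0.981, 0.0], [0.002, 0.0, -1.0]]
force: [-1.3, -0.8, 7.1]
opening: 0.0212
scene tray [144.21136364 148.46818182 154.78181818] bench [145.02097902 149.20629371 143.50699301]
[ 390  245  103   90 6230] ((498.3700866699219, 315.5546875), (234.6543731689453, 230.73202514648438), 7.860656261444092) [503.98159741 320.43901889]
foot ((827.5006103515625, -11.535064697265625), (278.5614013671875, 286.4972229003906), 80.47671508789062)
side tray [136.67310345 141.28137931 142.08551724] bench [138.95412844 143.62079511 136.99388379]
[ 251  312  110   88 8046] ((499.5777587890625, 304.99554443359375), (224.70263671875, 202.48094177246094), 7.391948223114014) [502.54970904 305.47627022]
foot ((851.3114624023438, -19.116622924804688), (328.86322021484375, 198.3151397705078), 69.1043472290039)
```

```bash
python3 -m pendant '[{"xyz":[0,0,-0.02],"dr":[0,0,0],"grip":1},{"xyz":[0,0,-0.06],"dr":[0,0,0],"grip":1},{"xyz":[0,0,-0.12],"dr":[0,0,0],"grip":1},{"xyz":[0,0,-0.15],"dr":[0,0,0],"grip":1},{"xyz":[0,0,-0.15],"dr":[0,0,0],"grip":1},{"xyz":[0,0,0],"dr":[0,0,0],"grip":1}]'
python3 - <<'E'
from h import *
p,d,K,R,t=cam("wrist"); save(p,"pics/w2.png")
s=manip.read_state(); print(s["position"],s["opening"],s["force"])
P=cloud(d,K,R,t); P[d==0]=9
for o in clusters(P,p,0.010,0.13,roi=(.3,.65,-.1,.15)): print(*o)
E
```

```text
clock: 3.67
position: [0.4776, 0.0337, 0.1559]
ee_rot: [[0.981, 0.196, 0.011], [0.196, -0.981, 0.001], [0.011, 0.001, -1.0]]
force: [1.5, -0.4, -0.8]
opening: 0.0216
[0.47668251 0.03375052 0.15329516] 0.021850680126164944 [ 0.00814635 -1.14691527 -0.53953751]
7038 [461.5 106.7] [175.   24.7] 9.8 [14.  15.4 16.6] [160 154  87]
6797 [490.8 -48.8] [168.3  24.7] 3.3 [13.6 15.3 16.5] [146 126  69]
2741 [623.6 -76.8] [44.1 21.4] -88.9 [13.6 38.7 40.4] [113  93  24]
```

View pics/w2.png

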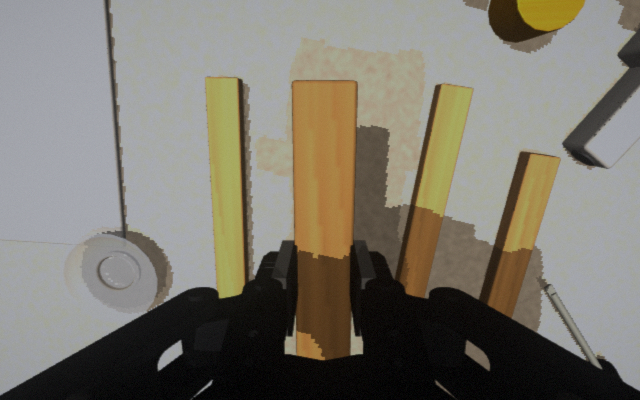

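```bash
cat >> h.py <<'E'
def tray(p,K,R,t,zt=0.006,lim=4):
    """bluish tray seen by a camera -> min-area rect (mm, deg) + contour clipped points"""
    v,u=np.mgrid[:400,:640]; r=np.stack([(u-K[0,2])/K[0,0],(v-K[1,2])/K[1,1],np.ones_like(u)],-1)@R; c=-R.T@t
    Q=c+r*((zt-c[2])/r[...,2])[...,None]; q=cv2.GaussianBlur(p,(5,5),0).astype(int)
    m=(((q[...,2]-q[...,0])>lim)&(Q[...,1]>.13)&(Q[...,1]<.5)&(Q[...,0]>.32)&(Q[...,0]<.68)).astype(np.uint8)
    m=cv2.morphologyEx(cv2.morphologyEx(m,cv2.MORPH_OPEN,np.ones((5,5))),cv2.MORPH_CLOSE,np.ones((15,15)))
    k,L,S,_=cv2.connectedComponentsWithStats(m); a=1+S[1:,4].argmax(); return cv2.minAreaRect((Q[L==a][:,:2]*1000).astype(np.float32)),(L==a),Q
E
python3 -m pendant '[{"xyz":[0.026,-0.131,-0.067],"dr":[0,0,0],"grip":1},{"xyz":[0.026,-0.131,-0.067],"dr":[0,0,0],"grip":1},{"xyz":[0.026,-0.131,-0.067],"dr":[0,0,0],"grip":1},{"xyz":[0.026,-0.131,-0.067],"dr":[0,0,0],"grip":1},{"xyz":[0.026,-0.131,-0.067],"dr":[0,0,0],"grip":1},{"xyz":[0.026,-0.131,-0.067],"dr":[0,0,0],"grip":1},{"xyz":[0,0,0],"dr":[0,0,0],"grip":1},{"xyz":[0,0,0],"dr":[0,0,0],"grip":1}]'
python3 - <<'E'
from h import *
p,d,K,R,t=cam("wrist"); save(p,"pics/w3.png"); np.savez("w3.npz",p=p,d=d,K=K,R=R,t=t)
print(manip.read_state()["position"])
b,m,Q=tray(p,K,R,t); print(b)
p2=p.copy(); e=cv2.morphologyEx(m.astype(np.uint8),cv2.MORPH_GRADIENT,np.ones((3,3)))>0; p2[e]=(255,0,0); save(p2,"pics/w3m.png")
E
```

```text
clock: 4.38
position: [0.4737, 0.2363, 0.2498]
ee_rot: [[0.98, 0.2, 0.001], [0.2, -0.98, 0.001], [0.001, -0.001, -1.0]]
force: [-0.1, -0.6, -1.0]
opening: 0.0218
[0.47369037 0.23411322 0.24903111]
((496.48968505859375, 320.11431884765625), (240.27476501464844, 248.5458221435547), 11.54700756072998)
```

View pics/w3m.png

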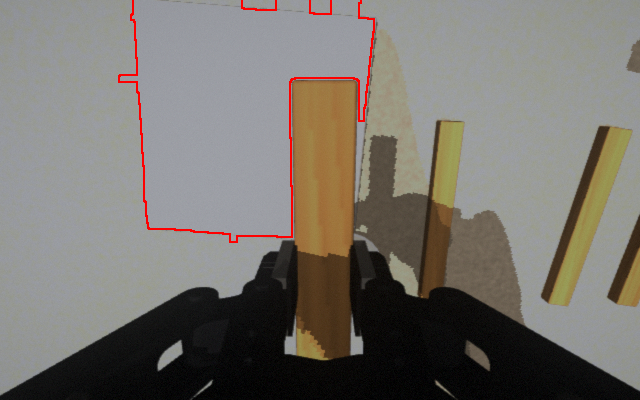

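```bash
python3 - <<'E'
from h import *
z=np.load("w3.npz"); b,m,Q=tray(z["p"],z["K"],z["R"],z["t"])
for n,(u,v) in dict(TL=(134,2),BL=(148,228),TR=(374,18),bot=(288,236),rmid=(361,115),lmid=(141,120),topmid=(250,11)).items(): print(n,np.round(Q[v,u,:2]*1000,1))
E
```

```text
TL [592.6 441.6]
BL [370.6 412.2]
TR [624.2 218.8]
bot [392.3 259.9]
rmid [535.1 210.6]
lmid [485.6 427.7]
topmid [606.7 334.3]
```

```bash
python3 -m pendant '[{"xyz":[0,0,0.1],"dr":[0,0,0.81],"grip":1},{"xyz":[0.035,-0.137,0.05],"dr":[0,0,0],"grip":1},{"xyz":[0.035,-0.137,0.05],"dr":[0,0,0],"grip":1},{"xyz":[0.035,-0.137,0.05],"dr":[0,0,0],"grip":1},{"xyz":[0.036,-0.138,0.05],"dr":[0,0,0],"grip":1},{"xyz":[0,0,0.14],"dr":[0,0,0],"grip":1},{"xyz":[0,0,0.14],"dr":[0,0,0],"grip":1},{"xyz":[0,0,0.14],"dr":[0,0,0],"grip":1}]'
python3 -m pendant '[{"xyz":[0,0,0.11],"dr":[0,0,0],"grip":1},{"xyz":[0,0,0.04],"dr":[0,0,0],"grip":1},{"xyz":[0,0,0],"dr":[0,0,0],"grip":1},{"xyz":[0,0,0],"dr":[0,0,0],"grip":1}]'
```

```text
clock: 5.1
position: [0.4912, 0.373, 0.0674]
ee_rot: [[0.991, 0.131, -0.0], [0.131, -0.991, -0.002], [-0.001, 0.001, -1.0]]
force: [0.8, -0.2, -2.3]
opening: 0.0217
clock: 5.43
position: [0.4915, 0.3726, 0.0318]
ee_rot: [[0.992, 0.13, -0.001], [0.13, -0.992, -0.002], [-0.001, 0.002, -1.0]]
force: [-0.2, -0.9, -0.9]
opening: 0.0211
```

```bash
python3 -m pendant '[{"xyz":[0,0,0.006],"dr":[0,0,0],"grip":1},{"xyz":[0,0,0],"dr":[0,0,0],"grip":1},{"xyz":[0,0,0],"dr":[0,0,0],"grip":0.4},{"xyz":[0,0,0],"dr":[0,0,0],"grip":0.4},{"xyz":[0,0,0],"dr":[0,0,0],"grip":0.4}]'
python3 -m pendant '[{"xyz":[0,0,-0.08],"dr":[0,0,0],"grip":0.3},{"xyz":[0,0,-0.14],"dr":[0,0,0.9],"grip":0.3},{"xyz":[0,0.05,-0.14],"dr":[0,0,0],"grip":0.3},{"xyz":[-0.016,0.14,-0.08],"dr":[0,0,0],"grip":0.3},{"xyz":[-0.016,0.15,-0.06],"dr":[0,0,0],"grip":0.3},{"xyz":[-0.016,0.15,-0.06],"dr":[0,0,0],"grip":0.3},{"xyz":[-0.016,0.15,-0.06],"dr":[0,0,0],"grip":0.3},{"xyz":[-0.016,0.15,-0.06],"dr":[0,0,0],"grip":0.3}]'
python3 -m pendant '[{"xyz":[-0.016,0.15,0],"dr":[0,0,0],"grip":0.3},{"xyz":[-0.016,0.15,0],"dr":[0,0,0],"grip":0.3},{"xyz":[-0.016,0.15,0],"dr":[0,0,0],"grip":0.3},{"xyz":[-0.016,0.15,0],"dr":[0,0,0],"grip":0.3},{"xyz":[-0.016,0.15,0],"dr":[0,0,0],"grip":0.3},{"xyz":[-0.016,0.15,0],"dr":[0,0,0],"grip":0.3},{"xyz":[-0.016,0.15,0],"dr":[0,0,0],"grip":0.3},{"xyz":[-0.016,0.15,0],"dr":[0,0,0],"grip":0.3}]'
python3 -m pendant '[{"xyz":[0,0,0],"dr":[0,0,0],"grip":0.3}]'
python3 - <<'E'
from h import *
p,d,K,R,t=cam("wrist"); print(manip.read_state()["position"])
P=cloud(d,K,R,t); P[d==0]=9
for o in clusters(P,p,0.010,0.13): print(*o)
p,d,K,R,t=cam("side"); P=cloud(d,K,R,t); P[d==0]=9
for o in clusters(P,p,0.014,0.1,roi=(.35,.65,.21,.45)): print(*o)
E
```

```text
clock: 5.85
position: [0.4913, 0.3746, 0.0307]
ee_rot: [[0.991, 0.132, 0.0], [0.132, -0.991, 0.0], [0.0, -0.0, -1.0]]
force: [-0.1, -0.4, -0.2]
opening: 0.0511
clock: 6.52
position: [0.4826, 0.1746, 0.2015]
ee_rot: [[0.998, 0.061, 0.001], [0.061, -0.998, 0.0], [0.001, -0.0, -1.0]]
force: [1.2, -0.4, -0.3]
opening: 0.0599
clock: 7.18
position: [0.4688, -0.1268, 0.2009]
ee_rot: [[0.998, 0.06, 0.001], [0.06, -0.998, -0.0], [0.001, 0.0, -1.0]]
force: [0.6, -0.5, -0.5]
opening: 0.0595
clock: 7.27
position: [0.4679, -0.1336, 0.201]
ee_rot: [[0.999, 0.05, 0.001], [0.05, -0.999, -0.004], [0.001, 0.005, -1.0]]
force: [-0.3, 0.8, 0.1]
opening: 0.0596
[ 0.46840994 -0.12968672  0.20083677]
576 [369.8 162.2] [59.3 19.7] -11.0 [10.4 15.3 18.2] [111 110 110]
6762 [449.3 104. ] [200.1  26.3] 9.9 [11.8 15.4 16.7] [126 118  66]
4421 [ 464.8 -127.7] [150.   23.8] 3.2 [14.2 15.4 16.6] [141 104  57]
5764 [482.9 -49.7] [184.1  24.8] 3.2 [13.9 15.5 16.7] [138 131  73]
361 [ 417.1 -186. ] [58.4  5.6] 47.1 [12.9 14.6 16.1] [74 73 66]
2810 [ 464.3 -410.5] [101.1  32.4] -11.2 [11.4 24.5 28. ] [93 93 93]
4422 [ 582.  -176.8] [92.3 47. ] -25.1 [24.3 27.5 29.7] [131 131 135]
92 [378.7 220. ] [57.2 17.6] -0.6 [14.2 17.6 21.4] [110 110 104]
895 [490.5 373.4] [149.6  25.4] 7.6 [18.2 23.1 26. ] [122 111  79]
```

```bash
python3 -m pendant '[{"xyz":[-0.014,0,0.14],"dr":[0,0,0],"grip":0.3},{"xyz":[0,0,0.15],"dr":[0,0,0],"grip":0.3},{"xyz":[0,0,0.15],"dr":[0,0,0],"grip":0.3},{"xyz":[0,0,0.14],"dr":[0,0,0],"grip":0.3},{"xyz":[0,0,0.08],"dr":[0,0,0],"grip":0.3},{"xyz":[0,0,0.04],"dr":[0,0,0],"grip":0.3},{"xyz":[0,0,0],"dr":[0,0,0],"grip":0.3},{"xyz":[0,0,0],"dr":[0,0,0],"grip":0.3}]'
python3 -m pendant '[{"xyz":[0,0,0],"dr":[0,0,0],"grip":1},{"xyz":[0,0,0],"dr":[0,0,0],"grip":1},{"xyz":[0,0,0],"dr":[0,0,0],"grip":1},{"xyz":[0,0,0],"dr":[0,0,0],"grip":1},{"xyz":[0,0,0],"dr":[0,0,0],"grip":1}]'
python3 -m pendant '[{"xyz":[0,0,-0.05],"dr":[0,0,0],"grip":1},{"xyz":[0,0,-0.1],"dr":[0,0,0],"grip":1},{"xyz":[0,0,-0.15],"dr":[0,0,0],"grip":1},{"xyz":[0,0,-0.1],"dr":[0,0,-1],"grip":1},{"xyz":[0.037,-0.12,-0.05],"dr":[0,0,0],"grip":1},{"xyz":[0.037,-0.15,0],"dr":[0,0,0],"grip":1},{"xyz":[0.037,-0.15,0],"dr":[0,0,0],"grip":1},{"xyz":[0.037,-0.15,0],"dr":[0,0,0],"grip":1}]'
python3 -m pendant '[{"xyz":[0.037,-0.15,0],"dr":[0,0,0],"grip":1},{"xyz":[0.037,-0.15,0],"dr":[0,0,0],"grip":1},{"xyz":[0.037,-0.15,0],"dr":[0,0,0],"grip":1},{"xyz":[0.037,-0.15,0],"dr":[0,0,0],"grip":1},{"xyz":[0.037,-0.15,0],"dr":[0,0,0],"grip":1},{"xyz":[0.038,-0.15,0],"dr":[0,0,0],"grip":1},{"xyz":[0,-0.03,0],"dr":[0,0,0],"grip":1},{"xyz":[0,0,0],"dr":[0,0,0],"grip":1}]'
python3 -m pendant '[{"xyz":[0,0,0],"dr":[0,0,0],"grip":1},{"xyz":[0,0,0],"dr":[0,0,0],"grip":1}]'
```

```text
clock: 8.03
position: [0.4657, -0.1239, 0.0253]
ee_rot: [[0.998, 0.062, -0.001], [0.062, -0.998, 0.001], [-0.001, -0.001, -1.0]]
force: [0.4, 0.6, -0.1]
opening: 0.0599
clock: 8.45
position: [0.4664, -0.1252, 0.027]
ee_rot: [[0.998, 0.06, 0.002], [0.06, -0.998, -0.0], [0.002, 0.0, -1.0]]
force: [-1.1, 0.8, 8.6]
opening: 0.0212
clock: 9.12
position: [0.4826, 0.0223, 0.1393]
ee_rot: [[0.99, 0.138, 0.002], [0.138, -0.99, 0.0], [0.002, -0.0, -1.0]]
force: [0.2, -0.7, -0.9]
opening: 0.0212
clock: 9.78
position: [0.5041, 0.2635, 0.1384]
ee_rot: [[0.989, 0.146, 0.0], [0.146, -0.989, 0.002], [0.001, -0.002, -1.0]]
force: [0.3, -0.5, -0.3]
opening: 0.0214
clock: 9.95
position: [0.5052, 0.2573, 0.1383]
ee_rot: [[0.99, 0.138, 0.0], [0.138, -0.99, -0.001], [0.0, 0.001, -1.0]]
force: [0.1, 0.2, -0.7]
opening: 0.0217
```

```bash
python3 -m pendant '[{"xyz":[0.006,0.005,0.12],"dr":[0,0,0],"grip":1},{"xyz":[0,0,0.14],"dr":[0,0,0],"grip":1},{"xyz":[0,0,0.1],"dr":[0,0,0],"grip":1},{"xyz":[0,0,0.05],"dr":[0,0,0],"grip":1},{"xyz":[0,0,0.012],"dr":[0,0,0],"grip":1},{"xyz":[0,0,0],"dr":[0,0,0],"grip":1},{"xyz":[0,0,0],"dr":[0,0,0],"grip":1}]'
python3 -m pendant '[{"xyz":[0,0,0],"dr":[0,0,0],"grip":0.4},{"xyz":[0,0,0],"dr":[0,0,0],"grip":0.4},{"xyz":[0,0,0],"dr":[0,0,0],"grip":0.4},{"xyz":[0,0,-0.08],"dr":[0,0,0],"grip":0.3},{"xyz":[0,0,-0.14],"dr":[0,0,0],"grip":0.3},{"xyz":[0,0,-0.14],"dr":[0,0,0],"grip":0.3},{"xyz":[0,0,-0.12],"dr":[0,0,-0.46],"grip":0.3},{"xyz":[-0.066,0.112,0],"dr":[0,0,0],"grip":0.3}]'
python3 -m pendant '[{"xyz":[-0.066,0.112,0],"dr":[0,0,0],"grip":0.3},{"xyz":[-0.066,0.112,0],"dr":[0,0,0],"grip":0.3},{"xyz":[-0.066,0.112,0],"dr":[0,0,0],"grip":0.3},{"xyz":[-0.066,0.112,0],"dr":[0,0,0],"grip":0.3},{"xyz":[0,0,0.05],"dr":[0,0,0],"grip":0.3},{"xyz":[0,0,0],"dr":[0,0,0],"grip":0.3},{"xyz":[0,0,0],"dr":[0,0,0],"grip":0.3},{"xyz":[0,0,0],"dr":[0,0,0],"grip":0.3}]'
python3 - <<'E'
from h import *
p,d,K,R,t=cam("wrist"); print(manip.read_state()["position"])
P=cloud(d,K,R,t); P[d==0]=9
for o in clusters(P,p,0.010,0.13,roi=(.3,.6,-.2,.2)): print(*o)
p,d,K,R,t=cam("side"); P=cloud(d,K,R,t); P[d==0]=9
for o in clusters(P,p,0.014,0.1,roi=(.35,.65,.21,.45)): print(*o)
E
```

```text
clock: 10.53
position: [0.5075, 0.257, 0.0334]
ee_rot: [[0.99, 0.138, 0.001], [0.138, -0.99, 0.0], [0.001, 0.0, -1.0]]
force: [-0.6, 0.4, -0.1]
opening: 0.0216
clock: 11.2
position: [0.4997, 0.2347, 0.1589]
ee_rot: [[0.983, 0.184, 0.012], [0.184, -0.983, 0.009], [0.013, -0.007, -1.0]]
force: [1.2, 0.9, -0.2]
opening: 0.0598
clock: 11.87
position: [0.4508, 0.1068, 0.1405]
ee_rot: [[0.984, 0.177, 0.001], [0.177, -0.984, 0.001], [0.001, -0.001, -1.0]]
force: [0.2, 1.1, -0.6]
opening: 0.0599
[0.45082405 0.10686928 0.14050214]
8833 [448.9 104.5] [199.6  24. ] 9.8 [14.3 15.4 16.5] [141 113  62]
9025 [480.7 -49.5] [189.1  26.2] 3.1 [12.2 15.2 16.4] [132 115  63]
654 [402.9 184.4] [34.6 21.1] 77.4 [10.3 14.1 17.9] [128 128 126]
90 [445.5 136.2] [20.9  1. ] 11.7 [126.1 128.3 129.9] [40 37 34]
96 [456.5  77.3] [21.9  5.2] -2.7 [126.  128.2 129.8] [24 22 18]
95 [378.7 220.2] [57.3 19.7] 0.2 [14.5 17.9 21.7] [120 121 115]
893 [490.7 373.2] [150.   25.4] 7.5 [18.4 23.  25.9] [133 122  88]
734 [506.2 256.6] [150.  27.] 8.2 [18.  23.  26.1] [134 123  88]
```

```bash
python3 -m pendant '[{"xyz":[-0.009,0.008,0.12],"dr":[0,0,0],"grip":0.3},{"xyz":[0,0,0.14],"dr":[0,0,0],"grip":0.3},{"xyz":[0,0,0.12],"dr":[0,0,0],"grip":0.3},{"xyz":[0,0,0.07],"dr":[0,0,0],"grip":0.3},{"xyz":[0,0,0],"dr":[0,0,0],"grip":0.3},{"xyz":[0,0,0],"dr":[0,0,0],"grip":1},{"xyz":[0,0,0],"dr":[0,0,0],"grip":1},{"xyz":[0,0,0],"dr":[0,0,0],"grip":1}]'
python3 -m pendant '[{"xyz":[0,0,0],"dr":[0,0,0],"grip":1},{"xyz":[0,0,0],"dr":[0,0,0],"grip":1},{"xyz":[0,0,-0.06],"dr":[0,0,0],"grip":1},{"xyz":[0,0,-0.12],"dr":[0,0,0],"grip":1},{"xyz":[0,0,-0.12],"dr":[0,0,-0.96],"grip":1},{"xyz":[0,0,-0.12],"dr":[0,0,-0.96],"grip":1},{"xyz":[0,0,-0.12],"dr":[0,0,-0.96],"grip":1},{"xyz":[0,0,-0.12],"dr":[0,0,-0.96],"grip":1}]'
python3 -m pendant '[{"xyz":[0,0,0],"dr":[0,0,-0.96],"grip":1},{"xyz":[0,0,0],"dr":[0,0,-0.96],"grip":1},{"xyz":[0,0,0],"dr":[0,0,-0.96],"grip":1},{"xyz":[0,0,0],"dr":[0,0,-0.96],"grip":1},{"xyz":[0,0,0],"dr":[0,0,-0.96],"grip":1},{"xyz":[0,0,0],"dr":[0,0,-0.96],"grip":1},{"xyz":[0,0,0],"dr":[0,0,-0.96],"grip":1},{"xyz":[0,0,0],"dr":[0,0,-0.96],"grip":1}]'
python3 -m pendant '[{"xyz":[0,0,0],"dr":[0,0,-0.96],"grip":1},{"xyz":[0,0,0],"dr":[0,0,-0.96],"grip":1},{"xyz":[0,0,0],"dr":[0,0,-0.96],"grip":1},{"xyz":[0,0,0],"dr":[0,0,-0.96],"grip":1},{"xyz":[0,0,0],"dr":[0,0,-0.96],"grip":1},{"xyz":[0,0,0],"dr":[0,0,-0.96],"grip":1},{"xyz":[0,0,0],"dr":[0,0,-0.96],"grip":1},{"xyz":[0,0,0],"dr":[0,0,-0.94],"grip":1}]'
python3 -m pendant '[{"xyz":[0.135,0.082,0],"dr":[0,0,0],"grip":1},{"xyz":[0.135,0.082,0],"dr":[0,0,0],"grip":1},{"xyz":[0.135,0.082,0],"dr":[0,0,0],"grip":1},{"xyz":[0.135,0.081,0],"dr":[0,0,0],"grip":1},{"xyz":[0.135,0.081,0],"dr":[0,0,0],"grip":1},{"xyz":[0.135,0.081,0],"dr":[0,0,0],"grip":1},{"xyz":[0,0,0],"dr":[0,0,0],"grip":1},{"xyz":[0,0,0],"dr":[0,0,0],"grip":1}]'
```

```text
clock: 12.63
position: [0.4493, 0.1037, 0.0288]
ee_rot: [[0.984, 0.176, 0.002], [0.176, -0.984, 0.001], [0.002, -0.0, -1.0]]
force: [0.1, 0.9, 0.2]
opening: 0.0241
clock: 13.3
position: [0.4482, 0.1031, 0.1956]
ee_rot: [[0.883, 0.469, 0.002], [0.469, -0.883, 0.0], [0.002, 0.001, -1.0]]
force: [0.6, 0.8, -0.4]
opening: 0.0208
clock: 13.97
position: [0.4484, 0.1032, 0.1939]
ee_rot: [[0.452, 0.892, 0.002], [0.892, -0.452, 0.0], [0.001, 0.002, -1.0]]
force: [-0.5, 0.1, -0.5]
opening: 0.0211
clock: 14.63
position: [0.4484, 0.1031, 0.1939]
ee_rot: [[-0.144, 0.99, 0.002], [0.99, 0.144, -0.0], [-0.001, 0.002, -1.0]]
force: [0.8, -0.1, -0.6]
opening: 0.0209
clock: 15.3
position: [0.5407, 0.3236, 0.1932]
ee_rot: [[-0.144, 0.99, 0.001], [0.99, 0.144, 0.001], [0.001, 0.001, -1.0]]
force: [0.8, -0.5, 0.2]
opening: 0.0213
```

```bash
python3 -m pendant '[{"xyz":[-0.009,0.006,0.12],"dr":[0,0,0],"grip":1},{"xyz":[0,0,0.15],"dr":[0,0,0],"grip":1},{"xyz":[0,0,0.15],"dr":[0,0,0],"grip":1},{"xyz":[0,0,0.1],"dr":[0,0,0],"grip":1},{"xyz":[0,0,0.04],"dr":[0,0,0],"grip":1},{"xyz":[0,0,0.006],"dr":[0,0,0],"grip":1},{"xyz":[0,0,0.003],"dr":[0,0,0],"grip":1},{"xyz":[0,0,0],"dr":[0,0,0],"grip":1}]'
```

```text
clock: 15.97
position: [0.5435, 0.3183, 0.0518]
ee_rot: [[-0.139, 0.99, 0.002], [0.99, 0.139, 0.0], [-0.0, 0.002, -1.0]]
force: [-0.3, 0.7, -0.4]
opening: 0.0207
```

```bash
python3 -m pendant '[{"xyz":[0,0,0.004],"dr":[0,0,0],"grip":1},{"xyz":[0,0,0],"dr":[0,0,0],"grip":0.4},{"xyz":[0,0,0],"dr":[0,0,0],"grip":0.4},{"xyz":[0,0,0],"dr":[0,0,0],"grip":0.4},{"xyz":[0,0,-0.06],"dr":[0,0,0],"grip":0.3},{"xyz":[0,0,-0.14],"dr":[0,0,0],"grip":0.3},{"xyz":[0,0,-0.14],"dr":[0,0,0],"grip":0.3},{"xyz":[0,0,-0.14],"dr":[0,0,0],"grip":0.3}]'
python3 -m pendant '[{"xyz":[-0.142,-0.047,0],"dr":[0,0,0],"grip":0.3},{"xyz":[-0.142,-0.047,0],"dr":[0,0,0],"grip":0.3},{"xyz":[-0.142,-0.047,0],"dr":[0,0,0],"grip":0.3},{"xyz":[-0.142,-0.047,0],"dr":[0,0,0],"grip":0.3},{"xyz":[-0.142,-0.047,0],"dr":[0,0,0],"grip":0.3},{"xyz":[-0.142,-0.047,0],"dr":[0,0,0],"grip":0.3},{"xyz":[-0.142,-0.047,0],"dr":[0,0,0],"grip":0.3},{"xyz":[-0.142,-0.047,0],"dr":[0,0,0],"grip":0.3}]'
python3 -m pendant '[{"xyz":[-0.142,-0.047,0],"dr":[0,0,0],"grip":0.3},{"xyz":[-0.142,-0.047,0],"dr":[0,0,0],"grip":0.3},{"xyz":[0,0,0],"dr":[0,0,0.986],"grip":0.3},{"xyz":[0,0,0],"dr":[0,0,0.986],"grip":0.3},{"xyz":[0,0,0],"dr":[0,0,0.986],"grip":0.3},{"xyz":[0,0,0],"dr":[0,0,0.986],"grip":0.3},{"xyz":[0,0,0],"dr":[0,0,0.986],"grip":0.3},{"xyz":[0,0,0],"dr":[0,0,0.986],"grip":0.3}]'
python3 -m pendant '[{"xyz":[0,0,0],"dr":[0,0,0.986],"grip":0.3},{"xyz":[0,0,0],"dr":[0,0,0.986],"grip":0.3},{"xyz":[0,0,0],"dr":[0,0,0.986],"grip":0.3},{"xyz":[0,0,0],"dr":[0,0,0.986],"grip":0.3},{"xyz":[0,0,0],"dr":[0,0,0.986],"grip":0.3},{"xyz":[0,0,0],"dr":[0,0,0.986],"grip":0.3},{"xyz":[0,0,0],"dr":[0,0,0.986],"grip":0.3},{"xyz":[0,0,0],"dr":[0,0,0.986],"grip":0.3}]'
python3 -m pendant '[{"xyz":[0,0,0.02],"dr":[0,0,0.986],"grip":0.3},{"xyz":[0,0,0.02],"dr":[0,0,0.986],"grip":0.3},{"xyz":[0,0,0.02],"dr":[0,0,0.986],"grip":0.3},{"xyz":[0,0,0.02],"dr":[0,0,0.986],"grip":0.3},{"xyz":[0,0,0.02],"dr":[0,0,0.986],"grip":0.3},{"xyz":[0,0,0.02],"dr":[0,0,0.986],"grip":0.3},{"xyz":[0,0,0.02],"dr":[0,0,0.986],"grip":0.3}]'
python3 - <<'E'
from h import *
p,d,K,R,t=cam("wrist"); print(manip.read_state()["position"])
P=cloud(d,K,R,t); P[d==0]=9
for o in clusters(P,p,0.010,0.13,roi=(.3,.75,-.3,.2)): print(*o)
p,d,K,R,t=cam("side"); P=cloud(d,K,R,t); P[d==0]=9
for o in clusters(P,p,0.030,0.1,roi=(.35,.65,.18,.45)): print(*o)
E
```

```text
clock: 16.63
position: [0.5424, 0.3187, 0.1704]
ee_rot: [[-0.14, 0.99, -0.001], [0.99, 0.14, -0.0], [-0.0, -0.001, -1.0]]
force: [0.3, 0.5, -0.9]
opening: 0.0599
clock: 17.3
position: [0.489, 0.0228, 0.1695]
ee_rot: [[-0.14, 0.99, 0.001], [0.99, 0.14, -0.0], [-0.0, 0.0, -1.0]]
force: [0.5, -0.1, 0.2]
opening: 0.06
clock: 17.97
position: [0.4762, -0.0492, 0.1695]
ee_rot: [[0.33, 0.944, 0.0], [0.944, -0.33, 0.0], [0.0, 0.0, -1.0]]
force: [-0.1, -0.6, -0.1]
opening: 0.0599
clock: 18.63
position: [0.4762, -0.0491, 0.1694]
ee_rot: [[0.824, 0.567, 0.0], [0.567, -0.824, 0.0], [0.0, 0.0, -1.0]]
force: [-0.4, -0.6, -0.5]
opening: 0.0595
clock: 19.22
position: [0.4763, -0.049, 0.1342]
ee_rot: [[0.999, 0.051, 0.0], [0.051, -0.999, 0.0], [0.0, -0.0, -1.0]]
force: [-0.7, -1.0, 0.2]
opening: 0.0597
[ 0.47588158 -0.04885284  0.13341019]
2099 [373.2 175. ] [78.6 46.2] -5.3 [10.3 14.4 18. ] [119 118 119]
9273 [474.9 -50.1] [199.7  24.1] 3.2 [14.3 15.4 16.5] [136 109  59]
436 [ 422.  -180.4] [45.2  6.3] 47.2 [12.8 14.5 15.8] [63 62 56]
371 [474.4 -16.1] [23.   7.2] 3.8 [120.7 126.1 129.7] [36 35 31]
369 [477.9 -82. ] [22.6  6.8] 2.8 [121.  126.1 129.7] [25 24 21]
7635 [ 582.5 -172.2] [91.7 40.6] -38.0 [14.7 27.2 29.1] [120 120 123]
996 [543.6 316. ] [195.1  24.9] -82.1 [35.4 39.1 42.1] [129 125  88]
```

```bash
python3 -m pendant '[{"xyz":[-0.004,0.005,0.12],"dr":[0,0,0],"grip":0.3},{"xyz":[0,0,0.14],"dr":[0,0,0],"grip":0.3},{"xyz":[0,0,0.11],"dr":[0,0,0],"grip":0.3},{"xyz":[0,0,0.05],"dr":[0,0,0],"grip":0.3},{"xyz":[0,0,0],"dr":[0,0,0],"grip":0.3},{"xyz":[0,0,0],"dr":[0,0,0],"grip":1},{"xyz":[0,0,0],"dr":[0,0,0],"grip":1},{"xyz":[0,0,0],"dr":[0,0,0],"grip":1}]'
python3 -m pendant '[{"xyz":[0,0,0],"dr":[0,0,0],"grip":1},{"xyz":[0,0,0],"dr":[0,0,0],"grip":1},{"xyz":[0,0,-0.06],"dr":[0,0,0],"grip":1},{"xyz":[0,0,-0.12],"dr":[0,0,0],"grip":1},{"xyz":[0,0,-0.12],"dr":[0,0,-0.983],"grip":1},{"xyz":[0,0,-0.12],"dr":[0,0,-0.983],"grip":1},{"xyz":[0,0,-0.12],"dr":[0,0,-0.983],"grip":1},{"xyz":[0,0,-0.12],"dr":[0,0,-0.983],"grip":1}]'
python3 -m pendant '[{"xyz":[0,0,0],"dr":[0,0,-0.983],"grip":1},{"xyz":[0,0,0],"dr":[0,0,-0.983],"grip":1},{"xyz":[0,0,0],"dr":[0,0,-0.983],"grip":1},{"xyz":[0,0,0],"dr":[0,0,-0.983],"grip":1},{"xyz":[0,0,0],"dr":[0,0,-0.983],"grip":1},{"xyz":[0,0,0],"dr":[0,0,-0.983],"grip":1},{"xyz":[0,0,0],"dr":[0,0,-0.983],"grip":1},{"xyz":[0,0,0],"dr":[0,0,-0.983],"grip":1}]'
python3 -m pendant '[{"xyz":[0,0,0],"dr":[0,0,-0.983],"grip":1},{"xyz":[0,0,0],"dr":[0,0,-0.983],"grip":1},{"xyz":[0,0,0],"dr":[0,0,-0.983],"grip":1},{"xyz":[0,0,0],"dr":[0,0,-0.983],"grip":1},{"xyz":[0,0,0],"dr":[0,0,-0.983],"grip":1},{"xyz":[0,0,0],"dr":[0,0,-0.983],"grip":1},{"xyz":[0,0,0],"dr":[0,0,-0.983],"grip":1},{"xyz":[0,0,0],"dr":[0,0,-0.983],"grip":1}]'
python3 -m pendant '[{"xyz":[0.1,0.011,0],"dr":[0,0,-0.983],"grip":1},{"xyz":[0.148,0.011,0],"dr":[0,0,0],"grip":1},{"xyz":[0.148,0.011,0],"dr":[0,0,0],"grip":1},{"xyz":[0.148,0.011,0],"dr":[0,0,0],"grip":1},{"xyz":[0.148,0.011,0],"dr":[0,0,0],"grip":1},{"xyz":[0.148,0.011,0],"dr":[0,0,0],"grip":1},{"xyz":[0.148,0.011,0],"dr":[0,0,0],"grip":1},{"xyz":[0.148,0.011,0],"dr":[0,0,0],"grip":1}]'
python3 -m pendant '[{"xyz":[0.148,0.011,0],"dr":[0,0,0],"grip":1},{"xyz":[0.148,0.011,0],"dr":[0,0,0],"grip":1},{"xyz":[0,0,0],"dr":[0,0,0],"grip":1},{"xyz":[0,0,0],"dr":[0,0,0],"grip":1},{"xyz":[0,0,0],"dr":[0,0,0],"grip":1}]'
python3 - <<'E'
from h import *
s=manip.read_state(); print(s["position"],s["opening"])
p,d,K,R,t=cam("scene"); P=cloud(d,K,R,t); P[d==0]=9
for o in clusters(P,p,0.014,0.1,roi=(.35,.65,.18,.45)): print(*o)
E
```

```text
clock: 19.98
position: [0.4762, -0.0505, 0.0306]
ee_rot: [[0.998, 0.056, 0.002], [0.056, -0.998, -0.0], [0.002, 0.0, -1.0]]
force: [-0.0, 1.4, 1.0]
opening: 0.024
clock: 20.65
position: [0.4751, -0.0505, 0.1971]
ee_rot: [[0.931, 0.365, 0.002], [0.365, -0.931, -0.001], [0.002, 0.001, -1.0]]
force: [0.4, -0.9, -0.7]
opening: 0.0204
clock: 21.32
position: [0.4753, -0.0505, 0.1955]
ee_rot: [[0.538, 0.843, 0.002], [0.843, -0.538, -0.001], [0.0, 0.002, -1.0]]
force: [0.1, 1.1, 0.7]
opening: 0.0204
clock: 21.98
position: [0.4753, -0.0506, 0.1955]
ee_rot: [[-0.061, 0.998, 0.002], [0.998, 0.061, -0.001], [-0.001, 0.002, -1.0]]
force: [-0.3, -0.5, -0.5]
opening: 0.0206
clock: 22.65
position: [0.4604, 0.2355, 0.1956]
ee_rot: [[-0.135, 0.991, 0.002], [0.991, 0.135, 0.0], [-0.0, 0.002, -1.0]]
force: [0.4, -0.6, -0.8]
opening: 0.0202
clock: 23.07
position: [0.4561, 0.3074, 0.1949]
ee_rot: [[-0.136, 0.991, 0.001], [0.991, 0.136, -0.001], [-0.001, 0.001, -1.0]]
force: [0.4, -0.5, -0.1]
opening: 0.0203
[0.45609959 0.30736579 0.19486096] 0.02028917932385321
1298 [506.  275.1] [269.8 161.3] 50.0 [17.2 32.8 39.7] [123 101  61]
286 [465.1 371.7] [98.2 24.1] 7.6 [16.7 20.6 24.3] [145 119  72]
```

```bash
python3 -m pendant '[{"xyz":[0.009,-0.009,0.12],"dr":[0,0,0],"grip":1},{"xyz":[0,0,0.15],"dr":[0,0,0],"grip":1},{"xyz":[0,0,0.15],"dr":[0,0,0],"grip":1},{"xyz":[0,0,0.1],"dr":[0,0,0],"grip":1},{"xyz":[0,0,0.04],"dr":[0,0,0],"grip":1},{"xyz":[0,0,0.007],"dr":[0,0,0],"grip":1},{"xyz":[0,0,0.003],"dr":[0,0,0],"grip":1},{"xyz":[0,0,0],"dr":[0,0,0],"grip":1}]'
python3 -m pendant '[{"xyz":[0,0,0.006],"dr":[0,0,0],"grip":1},{"xyz":[0,0,0],"dr":[0,0,0],"grip":0.4},{"xyz":[0,0,0],"dr":[0,0,0],"grip":0.4},{"xyz":[0,0,0],"dr":[0,0,0],"grip":0.4},{"xyz":[0,0,-0.06],"dr":[0,0,0],"grip":0.3},{"xyz":[0,0,-0.14],"dr":[0,0,0],"grip":0.3},{"xyz":[0,0,-0.14],"dr":[0,0,0],"grip":0.3},{"xyz":[0,0,-0.14],"dr":[0,0,0],"grip":0.3}]'
python3 -m pendant '[{"xyz":[-0.15,-0.02,0],"dr":[0,0,0],"grip":0},{"xyz":[-0.15,-0.02,0],"dr":[0,0,0],"grip":0},{"xyz":[-0.15,-0.02,-0.04],"dr":[0,0,0.98],"grip":0},{"xyz":[-0.15,-0.02,-0.04],"dr":[0,0,0.98],"grip":0},{"xyz":[-0.15,-0.02,-0.04],"dr":[0,0,0.98],"grip":0},{"xyz":[-0.15,0.02,-0.04],"dr":[0,0,0.98],"grip":0},{"xyz":[-0.12,0.08,-0.04],"dr":[0,0,0.98],"grip":0},{"xyz":[-0.09,0.11,-0.04],"dr":[0,0,0.98],"grip":0}]'
python3 - <<'E'
from h import *
for n in ("side","scene"):
    p,d,K,R,t=cam(n); P=cloud(d,K,R,t); P[d==0]=9; save(p,f"pics/{n}4.png"); np.savez(f"{n}4.npz",p=p,d=d,K=K,R=R,t=t)
    for o in clusters(P,p,0.032,0.1,roi=(.35,.65,.18,.45)): print(*o)
    for o in clusters(P,p,0.01,0.1,roi=(.35,.75,-.5,-.1)): print(*o)
E
```

```text
clock: 23.78
position: [0.4535, 0.3074, 0.0531]
ee_rot: [[-0.133, 0.991, -0.0], [0.991, 0.133, -0.003], [-0.003, -0.001, -1.0]]
force: [0.4, 0.2, 0.1]
opening: 0.0209
clock: 24.45
position: [0.4535, 0.3093, 0.1717]
ee_rot: [[-0.135, 0.991, -0.001], [0.991, 0.135, -0.0], [-0.0, -0.001, -1.0]]
force: [1.3, 1.5, -0.5]
opening: 0.0598
clock: 25.12
position: [0.4804, 0.0186, 0.2315]
ee_rot: [[0.334, 0.943, -0.0], [0.943, -0.334, -0.001], [-0.001, 0.0, -1.0]]
force: [-0.2, -0.1, -0.8]
opening: 0.0852
926 [454.9 297.8] [186.   24.2] -82.3 [36.1 39.2 42.1] [132 128  91]
985 [543.7 316.1] [195.7  24.7] -82.2 [36.  39.2 42.1] [130 126  89]
89 [ 371.9 -237.7] [57.  25.5] 30.6 [13.1 21.7 27. ] [45 46 44]
378 [ 463.8 -416.8] [103.3  59.3] -27.4 [13.1 29.3 79.7] [109 111 109]
710 [ 629.1 -190.4] [192.5  58.5] -32.4 [12.8 29.5 79.7] [109 112 110]
432 [ 721.3 -125.6] [58.1 35.5] 39.8 [15.7 60.4 97.8] [67 55 41]
607 [454.9 308.2] [198.3  29.7] -82.7 [33.1 36.4 40.5] [135 123  72]
686 [544.3 320.1] [199.3  30.6] -82.5 [33.1 36.6 40.2] [136 124  73]
553 [ 507.2 -434.5] [144.3  62.1] -23.3 [12.5 26.3 72.1] [111 113 114]
344 [ 591.  -163.3] [96.8 47. ] -26.0 [13.  25.7 31.4] [121 123 126]
243 [ 679.8 -217.5] [85.4 35.9] -12.6 [14.5 25.5 30.5] [122 124 127]
54 [ 744.7 -118.3] [18.2 10.3] 89.4 [20.  85.8 98.4] [77 50 24]
```

```bash
python3 -m pendant '[{"xyz":[-0.138,0.049,-0.053],"dr":[0,0,0],"grip":0},{"xyz":[-0.138,0.049,-0.053],"dr":[0,0,0],"grip":0},{"xyz":[-0.138,0.049,-0.053],"dr":[0,0,0],"grip":0},{"xyz":[-0.138,0.049,-0.053],"dr":[0,0,0],"grip":0},{"xyz":[-0.138,0.049,-0.053],"dr":[0,0,0],"grip":0},{"xyz":[-0.138,0.049,-0.053],"dr":[0,0,0],"grip":0},{"xyz":[-0.138,0.049,-0.053],"dr":[0,0,0],"grip":0},{"xyz":[-0.138,0.049,-0.053],"dr":[0,0,0],"grip":0}]'
python3 -m pendant '[{"xyz":[-0.138,0.049,-0.053],"dr":[0,0,0],"grip":0},{"xyz":[0,0,0],"dr":[0,0,0.99],"grip":0},{"xyz":[0,0,0],"dr":[0,0,0.99],"grip":0},{"xyz":[0,0,0],"dr":[0,0,0.99],"grip":0},{"xyz":[0,0,0],"dr":[0,0,0.99],"grip":0},{"xyz":[0,0,0],"dr":[0,0,0.99],"grip":0},{"xyz":[0,0,0],"dr":[0,0,0.99],"grip":0},{"xyz":[0,0,0],"dr":[0,0,0.99],"grip":0}]'
python3 -m pendant '[{"xyz":[0,0,0],"dr":[0,0,0.99],"grip":0},{"xyz":[0,0,0],"dr":[0,0,0.99],"grip":0},{"xyz":[0,0,0],"dr":[0,0,0.99],"grip":0},{"xyz":[0,0,0],"dr":[0,0,0.99],"grip":0},{"xyz":[0,0,0],"dr":[0,0,0.99],"grip":0},{"xyz":[0,0,0],"dr":[0,0,0.99],"grip":0},{"xyz":[0,0,0],"dr":[0,0,0.99],"grip":0},{"xyz":[0,0,0],"dr":[0,0,0.99],"grip":0}]'
python3 -m pendant '[{"xyz":[0,0,0],"dr":[0,0,0.99],"grip":0},{"xyz":[0,0,0],"dr":[0,0,0.99],"grip":0},{"xyz":[0,0,0],"dr":[0,0,0.99],"grip":0},{"xyz":[0,0,0],"dr":[0,0,0.99],"grip":0},{"xyz":[0,0,0],"dr":[0,0,0.99],"grip":0},{"xyz":[0,0,0],"dr":[0,0,0.99],"grip":0},{"xyz":[0,0,0],"dr":[0,0,0],"grip":0}]'
python3 - <<'E'
from h import *
p,d,K,R,t=cam("wrist"); s=manip.read_state(); print(s["position"],s["q"]); save(p,"pics/w5.png")
P=cloud(d,K,R,t); P[d==0]=9
for o in clusters(P,p,0.010,0.033): print(*o)
print("bails")
for o in clusters(P,p,0.055,0.13): print(*o)
E
```

```text
clock: 25.88
position: [0.4832, -0.2728, 0.3372]
ee_rot: [[0.328, 0.945, 0.001], [0.945, -0.328, -0.0], [0.0, 0.001, -1.0]]
force: [1.3, 0.4, 0.3]
opening: 0.0855
clock: 26.55
position: [0.4838, -0.3076, 0.3495]
ee_rot: [[0.779, 0.627, -0.0], [0.627, -0.779, 0.0], [0.0, -0.0, -1.0]]
force: [0.4, -0.7, -0.8]
opening: 0.0854
clock: 27.22
position: [0.4839, -0.3075, 0.3495]
ee_rot: [[0.999, 0.045, 0.0], [0.045, -0.999, 0.0], [0.0, -0.0, -1.0]]
force: [0.4, 0.1, -1.3]
opening: 0.0852
clock: 27.8
position: [0.4839, -0.3075, 0.3495]
ee_rot: [[0.909, -0.417, -0.0], [-0.417, -0.909, 0.0], [-0.0, -0.0, -1.0]]
force: [0.4, -0.4, 0.0]
opening: 0.0853
[ 0.48392069 -0.30751461  0.34950099] [ 0.32745088  0.3712294   0.29906983  1.46692284 -0.11063144  1.32014885
 -1.36146377]
1570 [ 368.3 -236.8] [198.8  26. ] 47.7 [12.8 21.5 25.5] [43 43 41]
4015 [ 493.2 -432.7] [169.   58.1] -23.5 [19.3 27.5 30.1] [120 120 122]
527 [454.8 218.8] [57.7 28.4] -4.3 [11.1 21.2 29. ] [72 58 34]
5263 [ 629.  -193.5] [190.2  58.2] -24.7 [16.6 27.9 30.5] [119 120 124]
357 [630.5 -89.6] [43.1 18.5] -18.7 [11.1 22.3 31.8] [42 35 24]
504 [ 717.8 -151.4] [59.  24.7] -43.0 [11.1 22.5 31.6] [33 29 24]
771 [776.1 -45.1] [42.7 42.2] 47.7 [12.3 17.4 19. ] [75 74 72]
bails
331 [ 493.2 -432.7] [55.4  5.7] 65.9 [69.6 81.7 83.3] [102 101  94]
358 [ 629.5 -193.9] [55.8  5.9] 64.7 [64.9 81.8 83.3] [97 96 90]
3057 [ 716.7 -141.2] [57.8 33.1] -82.7 [ 60.3  93.1 118.6] [41 23 12]
```

View pics/w5.png

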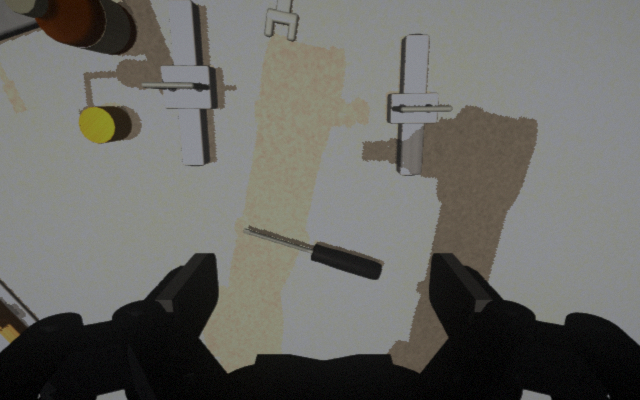

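```bash
python3 -m pendant '[{"xyz":[0.008,-0.131,0.05],"dr":[0,0,0.09],"grip":0.3},{"xyz":[0.008,-0.131,0.05],"dr":[0,0,0],"grip":0.3},{"xyz":[0.008,-0.131,0.05],"dr":[0,0,0],"grip":0.3},{"xyz":[0.007,-0.132,0.05],"dr":[0,0,0],"grip":0.3},{"xyz":[0.007,-0.132,0.05],"dr":[0,0,0],"grip":0.3},{"xyz":[0,0,0.15],"dr":[0,0,0],"grip":0.3},{"xyz":[0,0,0.15],"dr":[0,0,0],"grip":0.3},{"xyz":[0,0,0.15],"dr":[0,0,0],"grip":0.3}]' 110
python3 -m pendant '[{"xyz":[0,0,0.15],"dr":[0,0,0],"grip":0.3},{"xyz":[0,0,0],"dr":[0,0,0],"grip":0.3},{"xyz":[0,0,0],"dr":[0,0,0],"grip":0.3},{"xyz":[0,0,0],"dr":[0,0,0],"grip":0.3}]'
python3 - <<'E'
from h import *
p,d,K,R,t=cam("wrist"); s=manip.read_state(); print(s["position"],s["ee_rot"][:,0])
P=cloud(d,K,R,t); P[d==0]=9
for o in clusters(P,p,0.015,0.033,roi=(.45,.8,-.3,-.1)): print(*o)
for o in clusters(P,p,0.055,0.1,roi=(.58,.68,-.25,-.15)): print(*o)
E
```

```text
clock: 28.52
position: [0.5619, -0.1616, 0.1735]
ee_rot: [[0.909, -0.416, 0.002], [-0.416, -0.909, -0.0], [0.001, -0.001, -1.0]]
force: [0.6, -1.0, 0.3]
opening: 0.0596
clock: 28.85
position: [0.5625, -0.1632, 0.1389]
ee_rot: [[0.908, -0.42, 0.002], [-0.42, -0.908, -0.001], [0.002, -0.0, -1.0]]
force: [0.0, 0.2, 1.5]
opening: 0.0598
[ 0.56293171 -0.16335532  0.13959321] [ 0.90737748 -0.42029918  0.00383403]
12516 [ 609.9 -183.7] [149.4  58.2] -25.4 [26.3 28.3 30.4] [138 138 140]
543 [ 705.  -134.5] [42.2  9. ] 83.7 [16.4 24.8 32.1] [39 35 29]
1441 [ 629.9 -193.4] [55.4  6.1] 64.7 [79.9 81.9 83.2] [100 100  93]
```

```bash
python3 -m pendant '[{"xyz":[-0.006,-0.006,0.1],"dr":[0,0,0.1],"grip":0.3},{"xyz":[0,0,0.13],"dr":[0,0,0],"grip":0.3},{"xyz":[0,0,0.12],"dr":[0,0,0],"grip":0.3},{"xyz":[0,0,0.06],"dr":[0,0,0],"grip":0.3},{"xyz":[0,0,0.034],"dr":[0,0,0],"grip":0.3},{"xyz":[0,0,0],"dr":[0,0,0],"grip":0.3},{"xyz":[0,0,0],"dr":[0,0,0],"grip":1},{"xyz":[0,0,0],"dr":[0,0,0],"grip":1}]'
python3 -m pendant '[{"xyz":[0,0,0],"dr":[0,0,0],"grip":1},{"xyz":[0,0,0],"dr":[0,0,0],"grip":1},{"xyz":[0,0,0],"dr":[0,0,0],"grip":1},{"xyz":[0,0,-0.04],"dr":[0,0,0],"grip":1},{"xyz":[0,0,-0.08],"dr":[0,0,0],"grip":1},{"xyz":[0,0,-0.12],"dr":[0,0,0],"grip":1},{"xyz":[0,0,0],"dr":[0,0,0],"grip":1},{"xyz":[0,0,0],"dr":[0,0,0],"grip":1}]'
python3 - <<'E'
from h import *
p,d,K,R,t=cam("wrist"); s=manip.read_state(); print(s["position"],s["ee_rot"],s["opening"],s["force"]); save(p,"pics/w6.png")
P=cloud(d,K,R,t); P[d==0]=9
h=s["position"][2]-.0285
for o in clusters(P,p,h+0.055,h+0.1,roi=(.58,.70,-.28,-.12)): print(*o)
X=(P.reshape(-1,3)-s["position"])@s["ee_rot"]; X=X[(abs(X[:,1])<10e-3)&(X[:,2]>-.01)&(X[:,2]<.03)]
for a in np.arange(.02,.18,.02):
    k=abs(X[:,0]-a)<.005
    if k.sum()>5: print(round(a,2),np.round(np.median(X[k,2])*1000,1),k.sum())
E
```

```text
clock: 29.57
position: [0.5621, -0.1612, 0.0281]
ee_rot: [[0.904, -0.428, 0.003], [-0.428, -0.904, -0.001], [0.003, -0.001, -1.0]]
force: [0.6, -0.4, 0.2]
opening: 0.0365
clock: 30.23
position: [0.5615, -0.1609, 0.088]
ee_rot: [[0.904, -0.428, 0.003], [-0.428, -0.904, -0.001], [0.003, -0.001, -1.0]]
force: [-0.8, 0.7, -5.3]
opening: 0.0256
[ 0.56055086 -0.16038673  0.08653195] [[ 9.03827339e-01 -4.27897017e-01  5.33951117e-04]
 [-4.27897163e-01 -9.03827407e-01  1.92936240e-04]
 [ 4.00042811e-04 -4.02857217e-04 -9.99999839e-01]] 0.025555544128984052 [-0.53905719  0.35523871 -5.00150291]
12832 [ 582.5 -138.6] [42.8 14.2] 73.9 [118.5 141.8 155.7] [15 15 15]
10332 [ 629.9 -193.4] [55.9  6.5] 64.7 [132.2 140.7 142. ] [106 105  97]
0.02 -0.3 1343
0.04 -0.1 1508
0.06 -1.9 1763
0.08 -1.7 765
0.1 -1.5 739
```

```bash
python3 -m pendant '[{"xyz":[0,0,-0.1],"dr":[0,0,0],"grip":1},{"xyz":[0,0,-0.14],"dr":[0,0,-0.63],"grip":1},{"xyz":[0,0,-0.14],"dr":[0,0,-0.63],"grip":1},{"xyz":[0,0,-0.14],"dr":[0,0,-0.63],"grip":1},{"xyz":[0,0,-0.14],"dr":[0,0,-0.63],"grip":1},{"xyz":[0,0,-0.14],"dr":[0,0,-0.63],"grip":1},{"xyz":[0,0,-0.14],"dr":[0,0,-0.62],"grip":1},{"xyz":[0,0,-0.12],"dr":[0,0,0],"grip":1}]'
python3 -m pendant '[{"xyz":[-0.028,-0.1,0],"dr":[0,0,0],"grip":1},{"xyz":[-0.029,-0.14,0],"dr":[0,0,0],"grip":1},{"xyz":[-0.029,-0.14,0],"dr":[0,0,0],"grip":1},{"xyz":[-0.029,-0.14,0],"dr":[0,0,0],"grip":1},{"xyz":[-0.028,-0.14,0],"dr":[0,0,0],"grip":1},{"xyz":[-0.028,-0.1,0],"dr":[0,0,0],"grip":1},{"xyz":[0,-0.057,0],"dr":[0,0,0],"grip":1},{"xyz":[0,0,0],"dr":[0,0,0],"grip":1}]'
python3 -m pendant '[{"xyz":[0,0,0],"dr":[0,0,0],"grip":1},{"xyz":[0,0,0],"dr":[0,0,0],"grip":1}]'
python3 - <<'E'
from h import *
p,d,K,R,t=cam("wrist"); s=manip.read_state(); print(s["position"],s["ee_rot"][:,0],s["opening"],s["force"]); save(p,"pics/w7.png"); np.savez("w7.npz",p=p,d=d,K=K,R=R,t=t); print(K[0,0])
P=cloud(d,K,R,t); P[d==0]=9
for o in clusters(P,p,.375,.44,roi=(.58,.70,-.1,.15)): print(*o)
for o in clusters(P,p,.23,.37,roi=(.62,.80,-.1,.15)): print(*o)
E
```

```text
clock: 30.95
position: [0.56, -0.1604, 0.3518]
ee_rot: [[0.991, -0.137, -0.002], [-0.137, -0.991, 0.001], [-0.002, -0.0, -1.0]]
force: [0.6, 0.6, -5.3]
opening: 0.0257
clock: 31.62
position: [0.546, 0.0529, 0.349]
ee_rot: [[0.991, -0.133, -0.004], [-0.133, -0.991, 0.003], [-0.004, -0.002, -1.0]]
force: [-0.3, 1.7, -5.2]
opening: 0.0254
clock: 31.78
position: [0.5466, 0.0466, 0.3498]
ee_rot: [[0.99, -0.141, -0.003], [-0.141, -0.99, -0.001], [-0.002, 0.001, -1.0]]
force: [0.5, 0.1, -4.6]
opening: 0.0259
[0.54672789 0.04617019 0.35008849] [ 0.98984186 -0.14216152 -0.00178854] 0.02576471387422569 [ 0.51069229 -0.65672699 -5.02633098]
354.0245396086458
10313 [621.8  36.1] [56.1  6.5] 82.1 [394.7 402.1 403.4] [99 98 91]
1956 [623.3  39.1] [52.4  6.6] 90.0 [348.7 350.6 363. ] [91 91 93]
5706 [638.3  33.6] [58.3  9.8] 82.0 [348.2 349.4 350.5] [153 155 160]
```

View pics/w7.png

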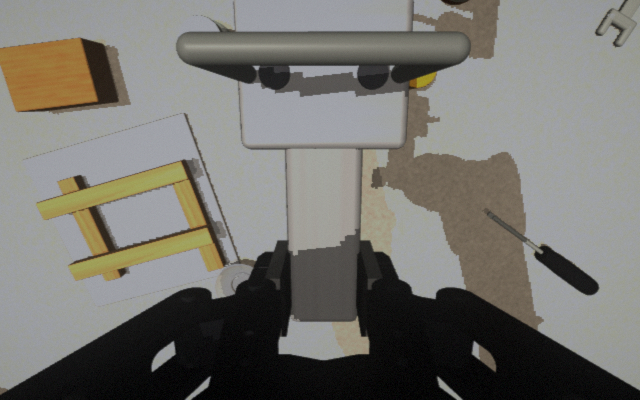

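```bash
python3 - <<'E'
from h import *
out=[]
for n in ("scene","side"):
    z=np.load(n+"1.npz"); p=z["p"]; K,R,t=z["K"],z["R"],z["t"]
    c=R@np.array([.68,.029,.26])+t; u,v=(K@c)[:2]/c[2]; u0,v0=int(u)-32,int(v)-32; print(n,u,v,"crop origin",u0,v0)
    q=p[v0:v0+64,u0:u0+64]; q=cv2.resize(q,None,fx=6,fy=6,interpolation=cv2.INTER_CUBIC); out.append(cv2.convertScaleAbs(q,alpha=1.5))
save(np.hstack(out),"pics/hook.png")
E
```

```text
scene 314.7561826284507 226.256491791184 crop origin 282 194
side 262.1121675647207 181.25496086899625 crop origin 230 149
```

View pics/hook.png

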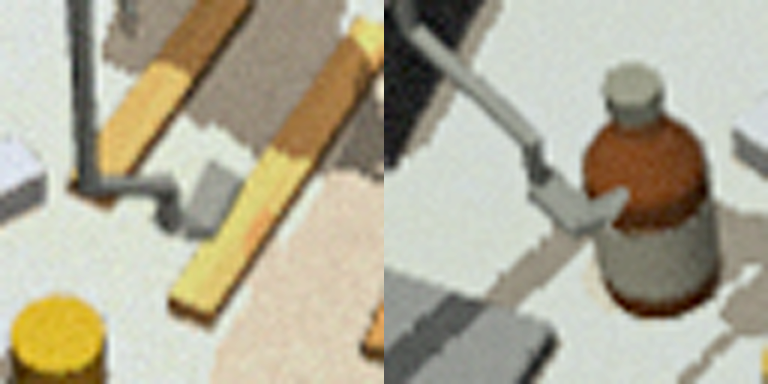

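```bash
cat > fit.py <<'E'
from h import *
from scipy.optimize import least_squares
segs=[((0,-8),(-18,11),1.0,8),((0,-8),(14,8),1.0,8),((14,8),(14,33),4,0),((14,33),(60,76),4,0)]
def dist(X):
    D=[]
    for a,b,r,w in segs:
        a=np.array(a,float);b=np.array(b,float);u=b-a;L2=u@u
        s=np.clip(((X[:,[0,2]]-a)@u)/L2,0,1); q=X[:,[0,2]]-a-s[:,None]*u
        dy=np.sign(X[:,1])*np.maximum(abs(X[:,1])-w,0)
        D.append(np.sqrt((q**2).sum(1)+dy**2)-r)
    D=np.array(D); i=abs(D).argmin(0); return D[i,np.arange(len(i))],i
def fit(X,g=(680,29,250,-8)):
    def f(p):
        c,s=np.cos(np.radians(p[3])),np.sin(np.radians(p[3])); Y=X-p[:3]
        Y=np.stack([c*Y[:,0]+s*Y[:,1],-s*Y[:,0]+c*Y[:,1],Y[:,2]],1); return dist(Y)[0]
    r=least_squares(f,g,loss="soft_l1",f_scale=2.0); return r.x,np.sqrt(np.mean(np.minimum(f(r.x)**2,25))),len(X)
E
python3 - <<'E'
from fit import *
for n in ("scene","side"):
    for tag in ("1","now"):
        if tag=="now":
            p,d,K,R,t=cam(n); np.savez(n+"8.npz",p=p,d=d,K=K,R=R,t=t); save(p,f"pics/{n}8.png")
        else:
            z=np.load(n+"1.npz"); p,d,K,R,t=[z[k] for k in "pdKRt"]
        P=cloud(d,K,R,t); P[d==0]=9
        X=P.reshape(-1,3)*1000; k=(X[:,2]>235)&(X[:,2]<330)&(X[:,0]>635)&(X[:,0]<760)&(X[:,1]>-20)&(X[:,1]<70)
        if tag=="1": print(n,fit(X[k]))
        else:
            b=(X[:,2]>385)&(X[:,2]<412)&(X[:,0]>600)&(X[:,0]<645)&(X[:,1]>-10)&(X[:,1]<80); Y=X[b]; print("bail",len(Y),Y.mean(0),Y.min(0),Y.max(0)); print(clusters(P,p,.388,.412,roi=(.6,.65,-.01,.08),minn=5))
E
```

```text
scene (array([682.83611384,  30.00089711, 249.89272944,  -9.10777482]), np.float64(1.3529299588177734), 167)
bail 91 [624.00186685  37.85124442 398.6786624 ] [616.50741302   9.54740262 385.0637594 ] [629.91652175  65.00927683 405.4774429 ]
[(np.int64(85), array([622.8,  37.4]), array([56.2,  7.8]), 82.9, array([390.8, 400.8, 403.6]), array([84, 84, 78]))]
side (array([681.16965932,  27.72464071, 252.6850056 ,  -8.40387792]), np.float64(1.2172296177347288), 227)
bail 99 [621.59317548  38.06219886 400.45634964] [615.57134212  10.46871096 385.33019556] [628.29602681  63.70662635 407.27066002]
[(np.int64(93), array([621.8,  37. ]), array([53.6,  6.8]), 82.8, array([390.5, 403.5, 406.3]), array([83, 86, 80]))]
```

```bash
python3 -m pendant '[{"xyz":[-0.1,0,0],"dr":[0,0,0],"grip":1},{"xyz":[-0.12,0,0],"dr":[0,0,0],"grip":1},{"xyz":[-0.08,0,0],"dr":[0,0,0],"grip":1},{"xyz":[0,0,0.1],"dr":[0,0,0],"grip":1},{"xyz":[0,0,0.13],"dr":[0,0,0],"grip":1},{"xyz":[0,0,0.13],"dr":[0,0,0],"grip":1},{"xyz":[0,0,0.1],"dr":[0,0,0],"grip":1},{"xyz":[0,0,0.04],"dr":[0,0,0],"grip":1}]'
python3 -m pendant '[{"xyz":[0,0,0],"dr":[0,0,0],"grip":1},{"xyz":[0.1,0,0],"dr":[0,0,0],"grip":1},{"xyz":[0.12,0,0],"dr":[0,0,0],"grip":1},{"xyz":[0.12,0,0],"dr":[0,0,0],"grip":1},{"xyz":[0.06,0,0],"dr":[0,0,0],"grip":1},{"xyz":[0,0,0],"dr":[0,0,0],"grip":1},{"xyz":[0,0,0],"dr":[0,0,0],"grip":1}]'
python3 - <<'E'
from fit import *
p,d,K,R,t=cam("wrist"); s=manip.read_state(); print(s["position"],s["ee_rot"][:,0],s["force"]); save(p,"pics/w9.png")
P=cloud(d,K,R,t); P[d==0]=9
for o in clusters(P,p,.26,.30,roi=(.58,.74,-.1,.15)): print("wrist bail",*o)
for n in ("scene","side"):
    p,d,K,R,t=cam(n); np.savez(n+"9.npz",p=p,d=d,K=K,R=R,t=t)
    P=cloud(d,K,R,t); P[d==0]=9
    for o in clusters(P,p,.26,.30,roi=(.58,.74,-.05,.1),minn=15): print(n,*o)
E
```

```text
clock: 32.6
position: [0.4708, 0.057, 0.2229]
ee_rot: [[0.99, -0.142, -0.005], [-0.142, -0.99, -0.001], [-0.005, 0.002, -1.0]]
force: [-0.4, 1.0, -4.9]
opening: 0.0255
clock: 33.18
position: [0.5726, 0.0432, 0.2265]
ee_rot: [[0.99, -0.142, 0.001], [-0.142, -0.99, -0.0], [0.001, 0.0, -1.0]]
force: [-0.5, -0.6, -5.5]
opening: 0.0255
[0.57165844 0.04359877 0.22648798] [ 9.89972048e-01 -1.41263336e-01 -1.22004486e-04] [-0.84040911 -1.07365668 -4.81216274]
wrist bail 24214 [587.   60.4] [88.2 14. ] -90.0 [262.9 285.4 295.7] [13 12 12]
wrist bail 10082 [647.7  32.5] [55.8  6.3] 81.9 [276.7 279.1 280.4] [103 102  94]
scene 62 [584.7  31.1] [28.5  9. ] 89.7 [264.1 285.4 299.3] [8 8 9]
scene 136 [588.4  75.2] [47.3 13.8] 82.7 [261.4 282.3 298.6] [17 17 17]
scene 78 [647.8  35.3] [55.   7.7] 81.2 [262.4 276.5 280.5] [86 86 81]
scene 34 [704.9  28.8] [18.4  7.3] -20.6 [261.3 280.5 297. ] [66 67 62]
side 80 [646.3  34.2] [53.9  6.6] 82.1 [264.1 279.6 283.2] [79 78 72]
side 66 [701.7  23.2] [20.5 15.7] -12.8 [261.1 285.9 298.7] [87 89 83]
```

```bash
python3 -m pendant '[{"xyz":[0.05,0.002,0],"dr":[0,0,0],"grip":1},{"xyz":[0.06,0,0],"dr":[0,0,0],"grip":1},{"xyz":[0.03,0,0],"dr":[0,0,0],"grip":1},{"xyz":[0,0,0],"dr":[0,0,0],"grip":1},{"xyz":[0,0,0],"dr":[0,0,0],"grip":1},{"xyz":[0,0,0.04],"dr":[0,0,0],"grip":1},{"xyz":[0,0,0.04],"dr":[0,0,0],"grip":1},{"xyz":[0,0,0],"dr":[0,0,0],"grip":1}]'
python3 - <<'E'
from fit import *
s=manip.read_state(); print(s["position"],s["force"])
p,d,K,R,t=cam("wrist"); P=cloud(d,K,R,t); P[d==0]=9
for o in clusters(P,p,.245,.275,roi=(.63,.74,-.1,.15)): print("wrist bail",*o)
out=[]
for n in ("scene","side"):
    p,d,K,R,t=cam(n); c=R@np.array([.68,.029,.26])+t; u,v=(K@c)[:2]/c[2]; u0,v0=int(u)-32,int(v)-32
    q=p[v0:v0+64,u0:u0+64]; q=cv2.resize(q,None,fx=6,fy=6,interpolation=cv2.INTER_CUBIC); out.append(cv2.convertScaleAbs(q,alpha=1.5))
save(np.hstack(out),"pics/hook2.png")
E
```

```text
clock: 34.0
position: [0.6042, 0.0389, 0.2033]
ee_rot: [[0.99, -0.14, -0.005], [-0.14, -0.99, -0.0], [-0.005, 0.001, -1.0]]
force: [-1.1, 0.7, -5.9]
opening: 0.0258
[0.60422638 0.03885488 0.20325811] [-1.09611418  0.70006876 -5.93471048]
wrist bail 19173 [675.1  28.9] [55.6 26.8] 82.3 [249.4 255.2 260.2] [103 103  95]
```

View pics/hook2.png

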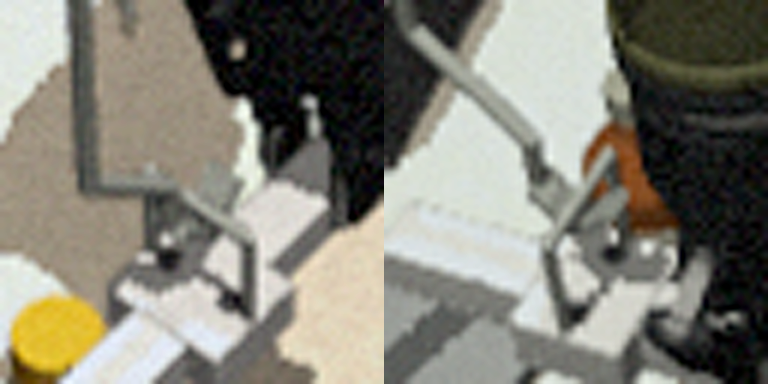

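```bash
python3 -m pendant '[{"xyz":[0,0,0.02],"dr":[0,0,0],"grip":1},{"xyz":[0,0,0.01],"dr":[0,0,0],"grip":1},{"xyz":[0,0,0.01],"dr":[0,0,0],"grip":1},{"xyz":[0,0,0],"dr":[0,0,0],"grip":1},{"xyz":[0,0,0],"dr":[0,0,0],"grip":1}]'
python3 -m pendant '[{"xyz":[0,0,0.01],"dr":[0,0,0],"grip":1},{"xyz":[0,0,0.01],"dr":[0,0,0],"grip":1},{"xyz":[0,0,0.01],"dr":[0,0,0],"grip":1},{"xyz":[0,0,0.01],"dr":[0,0,0],"grip":1},{"xyz":[0,0,0],"dr":[0,0,0],"grip":1},{"xyz":[0,0,0],"dr":[0,0,0],"grip":1}]'
```

```text
clock: 34.57
position: [0.6062, 0.0386, 0.1959]
ee_rot: [[0.99, -0.14, -0.0], [-0.14, -0.99, -0.0], [-0.0, 0.0, -1.0]]
force: [-1.6, 0.5, -3.8]
opening: 0.0254
clock: 35.07
position: [0.6065, 0.0386, 0.186]
ee_rot: [[0.99, -0.14, 0.0], [-0.14, -0.99, -0.0], [0.0, -0.0, -1.0]]
force: [-2.0, 0.8, -1.7]
opening: 0.0254
```

```bash
python3 -m pendant '[{"xyz":[-0.008,0,0.01],"dr":[0,0,0],"grip":1},{"xyz":[0,0,0.01],"dr":[0,0,0],"grip":1},{"xyz":[0,0,0],"dr":[0,0,0],"grip":1},{"xyz":[0,0,0],"dr":[0,0,0],"grip":1}]'
python3 -m pendant '[{"xyz":[0,0,0.006],"dr":[0,0,0],"grip":1},{"xyz":[0,0,0],"dr":[0,0,0],"grip":1},{"xyz":[0,0,0],"dr":[0,0,0],"grip":1}]'
python3 - <<'E'
from fit import *
s=manip.read_state(); print(s["position"],s["force"],s["ft_torque"])
p,d,K,R,t=cam("wrist"); P=cloud(d,K,R,t); P[d==0]=9
X=P.reshape(-1,3)*1000; k=(X[:,2]>215)&(X[:,2]<260)&(X[:,0]>650)&(X[:,0]<720)&(abs(X[:,1]-28)<40)
for o in clusters(P,p,.222,.240,roi=(.65,.74,-.1,.15)): print("wrist bail",*o)
save(p,"pics/w10.png")
E
```

```text
clock: 35.4
position: [0.6055, 0.0388, 0.1814]
ee_rot: [[0.99, -0.14, 0.002], [-0.14, -0.99, -0.0], [0.002, -0.0, -1.0]]
force: [4.5, -0.9, -0.2]
opening: 0.0257
clock: 35.65
position: [0.6054, 0.0388, 0.1799]
ee_rot: [[0.99, -0.14, 0.002], [-0.14, -0.99, -0.0], [0.002, -0.0, -1.0]]
force: [5.3, -0.1, -0.5]
opening: 0.0253
[0.60542555 0.03881784 0.17988718] [ 5.30963    -0.08645647 -0.45830274] [-0.06792465 -0.77350087  0.01434587]
wrist bail 18114 [675.1  29. ] [55.6 26.6] 82.1 [230.  232.7 238.9] [106 106  97]
```

```bash
python3 -m pendant '[{"xyz":[0.006,0,0],"dr":[0,0,0],"grip":1},{"xyz":[0,0,0],"dr":[0,0,0],"grip":1},{"xyz":[0,0,0],"dr":[0,0,0],"grip":1}]'
python3 -m pendant '[{"xyz":[0,0,0],"dr":[0,0,0],"grip":0.3},{"xyz":[0,0,0],"dr":[0,0,0],"grip":0.3},{"xyz":[0,0,0],"dr":[0,0,0],"grip":0.3},{"xyz":[0,0,0],"dr":[0,0,0],"grip":0.3}]'
python3 - <<'E'
from fit import *
p,d,K,R,t=cam("wrist"); P=cloud(d,K,R,t); P[d==0]=9; print(manip.read_state()["force"])
for o in clusters(P,p,.222,.240,roi=(.65,.74,-.1,.15)): print("wrist bail",*o)
for o in clusters(P,p,.145,.195,roi=(.55,.74,-.1,.15)): print("body",*o)
E
```

```text
clock: 35.95
position: [0.6057, 0.0388, 0.1794]
ee_rot: [[0.99, -0.14, -0.001], [-0.14, -0.99, 0.0], [-0.001, 0.0, -1.0]]
force: [2.1, -1.5, -0.9]
opening: 0.0254
clock: 36.28
position: [0.6056, 0.0387, 0.1794]
ee_rot: [[0.99, -0.14, -0.001], [-0.14, -0.99, 0.0], [-0.001, 0.0, -1.0]]
force: [0.6, 0.1, -0.4]
opening: 0.0598
[-0.8637873   0.27840971  0.47043294]
wrist bail 19107 [675.2  29. ] [55.7 27. ] 82.2 [228.9 231.8 239. ] [103 102  94]
body 18295 [634.3  34.9] [96.7 58.5] -8.4 [176.4 177.9 181.4] [124 122 118]
body 1533 [600.8   5.9] [23.6  7.4] -8.3 [168.4 183.  193.8] [30 28 25]
body 1533 [610.5  68.5] [23.8  6.8] 8.5 [168.4 183.  193.9] [34 34 34]
body 327 [606.4  -3.1] [4.7 1.8] 84.4 [173.9 184.9 193.9] [28 26 24]
body 325 [618.1  78.7] [4.7 1.9] 77.9 [174.1 185.  194.1] [31 31 31]
body 1578 [694.1   4.7] [16.3 10.2] 83.6 [177.5 178.9 180. ] [124 124 124]
body 1533 [700.1  47. ] [15.9 10.3] 80.5 [177.7 178.9 180.1] [163 165 171]
```

```bash
python3 -m pendant '[{"xyz":[0,0,0],"dr":[0,0,0],"grip":0.05},{"xyz":[0,0,0],"dr":[0,0,0],"grip":0.05},{"xyz":[0,0,0],"dr":[0,0,0],"grip":0.05},{"xyz":[0,0,0],"dr":[0,0,0],"grip":0.05},{"xyz":[0,0,0],"dr":[0,0,0],"grip":0.05},{"xyz":[0,0,0],"dr":[0,0,0],"grip":0.05},{"xyz":[0,0,0],"dr":[0,0,0],"grip":0.05},{"xyz":[0,0,0],"dr":[0,0,0],"grip":0.05}]'
python3 -m pendant '[{"xyz":[0,0,0],"dr":[0,0,0],"grip":0.05},{"xyz":[0,0,0],"dr":[0,0,0],"grip":0.05},{"xyz":[0,0,0],"dr":[0,0,0],"grip":0.05},{"xyz":[0,0,0],"dr":[0,0,0],"grip":0.05},{"xyz":[0,0,0],"dr":[0,0,0],"grip":0.05},{"xyz":[0,0,0],"dr":[0,0,0],"grip":0.05},{"xyz":[0,0,0],"dr":[0,0,0],"grip":0.05},{"xyz":[0,0,0],"dr":[0,0,0],"grip":0.05}]' | head -1
cat > lookv.py <<'E'
from h import *
for i in range(3):
    p,d,K,R,t=cam("wrist"); s=manip.read_state(); P=cloud(d,K,R,t); P[d==0]=9
    X=P.reshape(-1,3)*1000; k=(X[:,2]>173)&(X[:,2]<184)&(X[:,0]>630)&(X[:,0]<665)&(abs(X[:,1]-35)<40); b=(X[:,2]>225)&(X[:,2]<240)&(abs(X[:,0]-685)<15)&(abs(X[:,1]-29)<30)
    A=np.c_[X[k][:,:2]-X[k][:,:2].mean(0),np.ones(k.sum())]; print(round(s["clock"],2),np.linalg.lstsq(A,X[k][:,2],rcond=None)[0].round(3),"bail",np.median(X[b],0).round(1))
save(p,"pics/w11.png")
E
python3 lookv.py
```

```text
clock: 37.0
position: [0.6059, 0.0387, 0.1795]
ee_rot: [[0.99, -0.14, -0.0], [-0.14, -0.99, 0.0], [-0.0, -0.0, -1.0]]
force: [-0.2, 1.0, -0.2]
opening: 0.081
clock: 37.67
37.72 [ 5.60000e-02 -1.10000e-02  1.77236e+02] bail [680.2  28.6 231. ]
37.77 [ 5.7000e-02 -1.0000e-02  1.7723e+02] bail [680.2  28.6 231. ]
37.82 [ 5.7000e-02 -1.0000e-02  1.7724e+02] bail [680.2  28.6 231. ]
```

View pics/w11.png

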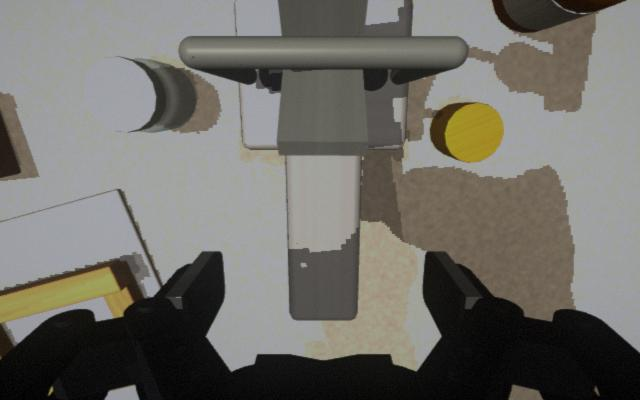

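```bash

python3 -m pendant '[{"xyz":[0,0,0],"dr":[0,0,0],"grip":0.05},{"xyz":[0,0,0],"dr":[0,0,0],"grip":0.05},{"xyz":[0,0,0],"dr":[0,0,0],"grip":0.05},{"xyz":[0,0,0],"dr":[0,0,0],"grip":0.05},{"xyz":[0,0,0],"dr":[0,0,0],"grip":0.05},{"xyz":[0,0,0],"dr":[0,0,0],"grip":0.05},{"xyz":[0,0,0],"dr":[0,0,0],"grip":0.05},{"xyz":[0,0,0],"dr":[0,0,0],"grip":0.05}]' | head -1
python3 -m pendant '[{"xyz":[0,0,0],"dr":[0,0,0],"grip":0.05},{"xyz":[0,0,0],"dr":[0,0,0],"grip":0.05},{"xyz":[0,0,0],"dr":[0,0,0],"grip":0.05},{"xyz":[0,0,0],"dr":[0,0,0],"grip":0.05},{"xyz":[0,0,0],"dr":[0,0,0],"grip":0.05},{"xyz":[0,0,0],"dr":[0,0,0],"grip":0.05},{"xyz":[0,0,0],"dr":[0,0,0],"grip":0.05},{"xyz":[0,0,0],"dr":[0,0,0],"grip":0.05}]' | head -1
python3 -m pendant '[{"xyz":[0,0,0],"dr":[0,0,0],"grip":0.05},{"xyz":[0,0,0],"dr":[0,0,0],"grip":0.05},{"xyz":[0,0,0],"dr":[0,0,0],"grip":0.05},{"xyz":[0,0,0],"dr":[0,0,0],"grip":0.05},{"xyz":[0,0,0],"dr":[0,0,0],"grip":0.05},{"xyz":[0,0,0],"dr":[0,0,0],"grip":0.05},{"xyz":[0,0,0],"dr":[0,0,0],"grip":0.05},{"xyz":[0,0,0],"dr":[0,0,0],"grip":0.05}]' | head -1
python3 -m pendant '[{"xyz":[0,0,0],"dr":[0,0,0],"grip":0.05},{"xyz":[0,0,0],"dr":[0,0,0],"grip":0.05},{"xyz":[0,0,0],"dr":[0,0,0],"grip":0.05},{"xyz":[0,0,0],"dr":[0,0,0],"grip":0.05},{"xyz":[0,0,0],"dr":[0,0,0],"grip":0.05},{"xyz":[0,0,0],"dr":[0,0,0],"grip":0.05},{"xyz":[0,0,0],"dr":[0,0,0],"grip":0.05},{"xyz":[0,0,0],"dr":[0,0,0],"grip":0.05}]' | head -1
python3 -m pendant '[{"xyz":[0,0,0],"dr":[0,0,0],"grip":0.05},{"xyz":[0,0,0],"dr":[0,0,0],"grip":0.05},{"xyz":[0,0,0],"dr":[0,0,0],"grip":0.05},{"xyz":[0,0,0],"dr":[0,0,0],"grip":0.05},{"xyz":[0,0,0],"dr":[0,0,0],"grip":0.05},{"xyz":[0,0,0],"dr":[0,0,0],"grip":0.05},{"xyz":[0,0,0],"dr":[0,0,0],"grip":0.05},{"xyz":[0,0,0],"dr":[0,0,0],"grip":0.05}]' | head -1
python3 -m pendant '[{"xyz":[0,0,0],"dr":[0,0,0],"grip":0.05},{"xyz":[0,0,0],"dr":[0,0,0],"grip":0.05},{"xyz":[0,0,0],"dr":[0,0,0],"grip":0.05},{"xyz":[0,0,0],"dr":[0,0,0],"grip":0.05},{"xyz":[0,0,0],"dr":[0,0,0],"grip":0.05},{"xyz":[0,0,0],"dr":[0,0,0],"grip":0.05},{"xyz":[0,0,0],"dr":[0,0,0],"grip":0.05},{"xyz":[0,0,0],"dr":[0,0,0],"grip":0.05}]' | head -1
python3 -m pendant '[{"xyz":[0,0,0],"dr":[0,0,0],"grip":0.05},{"xyz":[0,0,0],"dr":[0,0,0],"grip":0.05},{"xyz":[0,0,0],"dr":[0,0,0],"grip":0.05},{"xyz":[0,0,0],"dr":[0,0,0],"grip":0.05},{"xyz":[0,0,0],"dr":[0,0,0],"grip":0.05},{"xyz":[0,0,0],"dr":[0,0,0],"grip":0.05},{"xyz":[0,0,0],"dr":[0,0,0],"grip":0.05},{"xyz":[0,0,0],"dr":[0,0,0],"grip":0.05}]' | head -1
python3 -m pendant '[{"xyz":[0,0,0],"dr":[0,0,0],"grip":0.05},{"xyz":[0,0,0],"dr":[0,0,0],"grip":0.05},{"xyz":[0,0,0],"dr":[0,0,0],"grip":0.05},{"xyz":[0,0,0],"dr":[0,0,0],"grip":0.05},{"xyz":[0,0,0],"dr":[0,0,0],"grip":0.05},{"xyz":[0,0,0],"dr":[0,0,0],"grip":0.05},{"xyz":[0,0,0],"dr":[0,0,0],"grip":0.05},{"xyz":[0,0,0],"dr":[0,0,0],"grip":0.05}]' | head -1
python3 lookv.py
python3 - <<'E'
from h import *
for n in ("side","scene"):
    p,d,K,R,t=cam(n); P=cloud(d,K,R,t); P[d==0]=9
    for o in clusters(P,p,0.032,0.1,roi=(.35,.65,.18,.45)): print(n,*o)
E
```

```text
clock: 38.48
clock: 39.15
clock: 39.82
clock: 40.48
clock: 41.15
clock: 41.82
clock: 42.48
clock: 43.15
43.2 [ 5.80000e-02 -1.00000e-02  1.77259e+02] bail [680.2  28.6 231. ]
43.25 [ 5.70000e-02 -1.00000e-02  1.77232e+02] bail [680.2  28.6 231. ]
43.3 [ 5.90000e-02 -1.00000e-02  1.77241e+02] bail [680.2  28.6 231. ]
side 928 [454.8 298.2] [186.2  24.2] -82.3 [36.2 39.2 42.1] [139 135  97]
side 984 [543.7 316.1] [195.3  24.8] -82.1 [36.2 39.3 42.2] [137 133  95]
scene 597 [455.  308.2] [198.9  29.5] -82.2 [32.8 36.5 40.2] [140 128  75]
scene 678 [544.5 320.2] [199.   28.2] -82.3 [32.9 36.3 40. ] [139 128  75]
```

```bash
python3 -m pendant '[{"xyz":[0,0,0],"dr":[0,0,0],"grip":1},{"xyz":[0,0,0],"dr":[0,0,0],"grip":1},{"xyz":[0,0,0],"dr":[0,0,0],"grip":1},{"xyz":[0,0,0],"dr":[0,0,0],"grip":1},{"xyz":[0,0,0],"dr":[0,0,0],"grip":1},{"xyz":[0,0,0],"dr":[0,0,0],"grip":1},{"xyz":[0,0,0],"dr":[0,0,0],"grip":1}]' 110
python3 -m pendant '[{"xyz":[0,0,-0.02],"dr":[0,0,0],"grip":1},{"xyz":[0,0,-0.04],"dr":[0,0,0],"grip":1},{"xyz":[0,0,-0.05],"dr":[0,0,0],"grip":1},{"xyz":[0,0,-0.05],"dr":[0,0,0],"grip":1},{"xyz":[0,0,-0.02],"dr":[0,0,0],"grip":1},{"xyz":[0,0,-0.01],"dr":[0,0,0],"grip":1},{"xyz":[0,0,0],"dr":[0,0,0],"grip":1},{"xyz":[0,0,0],"dr":[0,0,0],"grip":1}]'
python3 - <<'E'
from h import *
p,d,K,R,t=cam("wrist"); s=manip.read_state(); print(s["position"],s["ee_rot"][:,0],s["force"])
P=cloud(d,K,R,t); P[d==0]=9
X=(P.reshape(-1,3)-s["position"])@s["ee_rot"]*1000
for a in range(25,110,10):
    k=(abs(X[:,0]-a)<3)&(abs(X[:,1])<10)&(X[:,2]>-20)&(X[:,2]<30)
    if k.sum()>5: print(a,np.median(X[k,2]).round(1),k.sum())
b=(X[:,2]<-45)&(X[:,2]>-62)&(abs(X[:,0]-76)<8)&(abs(abs(X[:,1])-18)<5); print("bail",np.median(X[b],0),b.sum())
E
```

```text
clock: 43.98
position: [0.6059, 0.0387, 0.1795]
ee_rot: [[0.99, -0.14, 0.0], [-0.14, -0.99, 0.0], [0.0, -0.0, -1.0]]
force: [0.4, -0.1, 0.3]
opening: 0.0254
clock: 44.65
position: [0.6053, 0.0387, 0.2264]
ee_rot: [[0.99, -0.14, -0.001], [-0.14, -0.99, -0.0], [-0.001, 0.0, -1.0]]
force: [0.2, 0.5, -5.5]
opening: 0.0255
[0.60531045 0.03863054 0.22619986] [ 0.99009382 -0.14039698 -0.00170976] [ 0.26050131 -0.82556584 -5.15107336]
25 3.2 818
35 3.4 853
45 3.6 919
55 1.9 329
75 -19.3 195
bail [ 75.75693471 -13.0036193  -50.32762937] 3333
```

```bash
python3 -m pendant '[{"xyz":[-0.08,0,0],"dr":[0,0,0],"grip":1},{"xyz":[-0.12,0,0],"dr":[0,0,0],"grip":1},{"xyz":[-0.13,0,0],"dr":[0,0,0],"grip":1},{"xyz":[-0.12,0,0],"dr":[0,0,0],"grip":1},{"xyz":[-0.08,0,0],"dr":[0,0,-0.5],"grip":1},{"xyz":[0,0,0],"dr":[0,0,-0.99],"grip":1},{"xyz":[0,0,0],"dr":[0,0,-0.99],"grip":1},{"xyz":[0,0,0],"dr":[0,0,-0.99],"grip":1}]'
python3 -m pendant '[{"xyz":[-0.007,-0.1,0.02],"dr":[0,0,0],"grip":1},{"xyz":[-0.007,-0.14,0.02],"dr":[0,0,0],"grip":1},{"xyz":[-0.007,-0.15,0.02],"dr":[0,0,0],"grip":1},{"xyz":[-0.007,-0.15,0.02],"dr":[0,0,0],"grip":1},{"xyz":[-0.007,-0.15,0.02],"dr":[0,0,0],"grip":1},{"xyz":[-0.007,-0.15,0.02],"dr":[0,0,0],"grip":1},{"xyz":[-0.007,-0.14,0],"dr":[0,0,0],"grip":1},{"xyz":[-0.007,-0.12,0],"dr":[0,0,0],"grip":1}]'
python3 -m pendant '[{"xyz":[0,-0.068,0],"dr":[0,0,0],"grip":1},{"xyz":[0,0,0],"dr":[0,0,0],"grip":1},{"xyz":[0,0,0],"dr":[0,0,0],"grip":1},{"xyz":[0,0,0],"dr":[0,0,0],"grip":1}]'
```

```text
clock: 45.37
position: [0.474, 0.0574, 0.2269]
ee_rot: [[0.99, 0.141, -0.001], [0.141, -0.99, -0.0], [-0.001, 0.0, -1.0]]
force: [0.4, 0.2, -5.0]
opening: 0.0254
clock: 46.03
position: [0.4219, 0.3304, 0.1961]
ee_rot: [[0.99, 0.138, -0.002], [0.138, -0.99, -0.0], [-0.002, -0.0, -1.0]]
force: [0.8, 1.0, -4.4]
opening: 0.0253
clock: 46.37
position: [0.421, 0.3436, 0.1964]
ee_rot: [[0.991, 0.136, -0.001], [0.136, -0.991, -0.002], [-0.001, 0.001, -1.0]]
force: [0.2, -0.8, -4.6]
opening: 0.0253
```

```bash
python3 -m pendant '[{"xyz":[-0.014,-0.007,0.1],"dr":[0,0,0],"grip":1},{"xyz":[0,0,0.13],"dr":[0,0,0],"grip":1},{"xyz":[0,0,0.13],"dr":[0,0,0],"grip":1},{"xyz":[0,0,0.09],"dr":[0,0,0],"grip":1},{"xyz":[0,0,0.04],"dr":[0,0,0],"grip":1},{"xyz":[0,0,0.01],"dr":[0,0,0],"grip":1},{"xyz":[0,0,0],"dr":[0,0,0],"grip":1},{"xyz":[0,0,0],"dr":[0,0,0],"grip":1}]'
python3 -m pendant '[{"xyz":[0,0,0.004],"dr":[0,0,0],"grip":1},{"xyz":[0,0,0.004],"dr":[0,0,0],"grip":1},{"xyz":[0,0,0],"dr":[0,0,0],"grip":1},{"xyz":[0,0,0],"dr":[0,0,0],"grip":1}]'
```

```text
clock: 47.03
position: [0.4184, 0.3462, 0.0733]
ee_rot: [[0.991, 0.136, 0.002], [0.136, -0.991, 0.001], [0.002, -0.001, -1.0]]
force: [0.4, -0.2, -4.2]
opening: 0.0252
clock: 47.37
position: [0.4175, 0.3461, 0.0706]
ee_rot: [[0.991, 0.136, 0.001], [0.136, -0.991, 0.001], [0.001, -0.001, -1.0]]
force: [0.4, -0.7, -4.0]
opening: 0.0255
```

```bash
python3 -m pendant '[{"xyz":[0,0,0.004],"dr":[0,0,0],"grip":1},{"xyz":[0,0,0.004],"dr":[0,0,0],"grip":1},{"xyz":[0,0,0],"dr":[0,0,0],"grip":1},{"xyz":[0,0,0],"dr":[0,0,0],"grip":1},{"xyz":[0,0,0],"dr":[0,0,0],"grip":0.4},{"xyz":[0,0,0],"dr":[0,0,0],"grip":0.4},{"xyz":[0,0,0],"dr":[0,0,0],"grip":0.4},{"xyz":[0,0,0],"dr":[0,0,0],"grip":0.4}]'
python3 -m pendant '[{"xyz":[0,0,-0.06],"dr":[0,0,0],"grip":0.4},{"xyz":[0,0,-0.12],"dr":[0,0,0],"grip":0.3},{"xyz":[0,0,-0.15],"dr":[0,0,0],"grip":0.3},{"xyz":[0,0,-0.15],"dr":[0,0,0],"grip":0.3},{"xyz":[0,0,-0.15],"dr":[0,0,0],"grip":0.3},{"xyz":[0,0,0],"dr":[0,0,0],"grip":0.3}]'
python3 - <<'E'
from h import *
p,d,K,R,t=cam("wrist"); s=manip.read_state(); print(s["position"],s["ee_rot"][:,0],s["force"]); save(p,"pics/w12.png")
P=cloud(d,K,R,t); P[d==0]=9
for o in clusters(P,p,0.050,0.073,roi=(.35,.65,.18,.45)): print(*o)
for o in clusters(P,p,0.1,0.14,roi=(.45,.55,.3,.42)): print("bail",*o)
for o in clusters(P,p,0.034,0.044,roi=(.35,.65,.18,.45)): print("slat",*o)
E
```

```text
clock: 48.03
position: [0.4177, 0.3461, 0.0682]
ee_rot: [[0.991, 0.136, 0.001], [0.136, -0.991, 0.0], [0.001, -0.0, -1.0]]
force: [-0.2, 0.5, 0.4]
opening: 0.0516
clock: 48.53
position: [0.42, 0.3481, 0.2329]
ee_rot: [[0.991, 0.136, 0.009], [0.136, -0.991, 0.008], [0.01, -0.007, -1.0]]
force: [1.4, 1.0, 0.1]
opening: 0.0598
[0.41910552 0.34733205 0.22965686] [0.99067652 0.13605    0.00710112] [ 0.34205643  0.70814187 -0.57691924]
4812 [443.1 349.7] [92.9 58. ] 7.8 [64.2 66.1 68.3] [129 129 131]
4290 [529.2 361.6] [64.5 58. ] 7.8 [64.1 66.1 68.3] [136 138 142]
bail 837 [491.5 356.4] [55.7  6. ] -82.2 [117.8 119.8 121.3] [96 96 89]
slat 1202 [443.3 385.9] [40.2 23.6] -82.0 [36.1 37.4 38.6] [141 117  66]
slat 3811 [458.4 271.5] [128.6  24.1] -82.6 [36.1 37.4 38.6] [139 115  63]
slat 1501 [532.3 398.1] [40.2 24.1] -82.4 [36.1 37.5 38.7] [138 134  76]
slat 4817 [548.  283.6] [129.   24.2] -82.3 [36.1 37.4 38.6] [135 123  68]
```

View pics/w12.png

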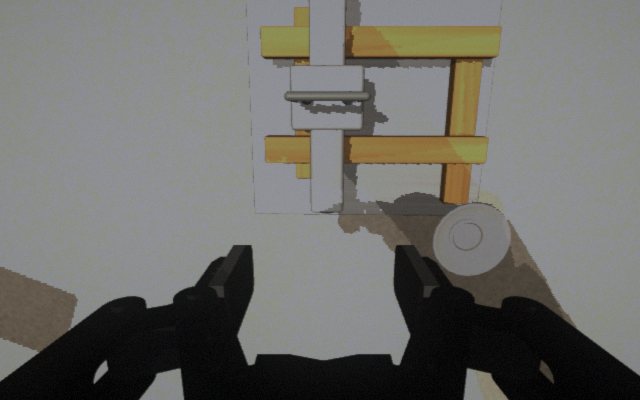

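```bash
python3 -m pendant '[{"xyz":[-0.018,0.1,0],"dr":[0,0,0],"grip":0.3},{"xyz":[-0.018,0.15,0],"dr":[0,0,0],"grip":0.3},{"xyz":[-0.018,0.15,0],"dr":[0,0,0],"grip":0.3},{"xyz":[-0.018,0.15,0],"dr":[0,0,0],"grip":0.3},{"xyz":[-0.018,0.15,0],"dr":[0,0,0],"grip":0.3},{"xyz":[-0.018,0.15,0],"dr":[0,0,0],"grip":0.3},{"xyz":[-0.018,0.15,0],"dr":[0,0,0],"grip":0.3},{"xyz":[-0.018,0.15,0],"dr":[0,0,0],"grip":0.3}]'
python3 -m pendant '[{"xyz":[-0.018,0.15,0],"dr":[0,0,0],"grip":0.3},{"xyz":[-0.018,0.15,0],"dr":[0,0,0],"grip":0.3},{"xyz":[-0.018,0.15,0],"dr":[0,0,0],"grip":0.3},{"xyz":[-0.018,0.15,0],"dr":[0,0,0],"grip":0.3},{"xyz":[-0.018,0.15,0],"dr":[0,0,0],"grip":0.3},{"xyz":[-0.018,0.15,0],"dr":[0,0,0],"grip":0.3},{"xyz":[-0.018,0.15,0],"dr":[0,0,0],"grip":0.3},{"xyz":[-0.018,0.15,0],"dr":[0,0,0],"grip":0.3}]'
python3 -m pendant '[{"xyz":[-0.018,0.15,0],"dr":[0,0,0],"grip":0.3},{"xyz":[-0.018,0.15,0],"dr":[0,0,0],"grip":0.3},{"xyz":[0,0.15,0],"dr":[0,0,0],"grip":0.3},{"xyz":[0,0.05,0],"dr":[0,0,0],"grip":0.3},{"xyz":[0,0,0],"dr":[0,0,0.99],"grip":0.3},{"xyz":[0,0,0],"dr":[0,0,0.99],"grip":0.3},{"xyz":[0,0,0],"dr":[0,0,0.99],"grip":0.3},{"xyz":[0,0,0.03],"dr":[0,0,0.99],"grip":0.3}]'
python3 -m pendant '[{"xyz":[0,0,0.08],"dr":[0,0,0.99],"grip":0.3},{"xyz":[0,0,0.08],"dr":[0,0,0.99],"grip":0.3},{"xyz":[0,0,0.08],"dr":[0,0,0.99],"grip":0.3},{"xyz":[0,0,0.05],"dr":[0,0,0],"grip":0.3},{"xyz":[0,0,0],"dr":[0,0,0],"grip":0.3},{"xyz":[0,0,0],"dr":[0,0,0],"grip":0.3},{"xyz":[0,0,0],"dr":[0,0,0],"grip":0.3}]'
python3 - <<'E'
from h import *
p,d,K,R,t=cam("wrist"); s=manip.read_state(); print(s["position"],s["ee_rot"][:,0],s["force"]); save(p,"pics/w13.png")
P=cloud(d,K,R,t); P[d==0]=9
for o in clusters(P,p,0.015,0.033,roi=(.35,.8,-.6,-.3)): print(*o)
for o in clusters(P,p,0.055,0.1,roi=(.35,.8,-.6,-.3)): print("bail",*o)
E
```

```text
clock: 49.25
position: [0.4202, 0.0543, 0.2249]
ee_rot: [[0.991, 0.137, -0.001], [0.137, -0.991, -0.0], [-0.001, 0.0, -1.0]]
force: [0.4, -0.5, -1.5]
opening: 0.0596
clock: 49.92
position: [0.4254, -0.2476, 0.2247]
ee_rot: [[0.991, 0.136, -0.001], [0.136, -0.991, 0.0], [-0.001, -0.001, -1.0]]
force: [0.7, -0.1, -0.2]
opening: 0.0602
clock: 50.58
position: [0.4344, -0.3711, 0.218]
ee_rot: [[0.983, -0.183, 0.0], [-0.183, -0.983, -0.0], [0.0, 0.0, -1.0]]
force: [0.4, 0.5, -0.2]
opening: 0.0601
clock: 51.17
position: [0.4344, -0.3711, 0.1459]
ee_rot: [[0.914, -0.405, 0.0], [-0.405, -0.914, -0.0], [0.0, 0.0, -1.0]]
force: [-0.6, 0.5, 0.1]
opening: 0.0601
[ 0.43455027 -0.37130379  0.14628547] [ 0.91420348 -0.40525384  0.00114804] [-0.68762382 -0.62084247  1.57684283]
10298 [ 477.5 -426.2] [135.7  58.4] -24.7 [25.8 27.9 30.3] [132 132 135]
bail 1350 [ 492.9 -432.6] [55.2  5.7] 66.1 [79.8 81.9 83.2] [100  99  91]
```

```bash
python3 -m pendant '[{"xyz":[0.016,0.064,0.02],"dr":[0,0,0],"grip":0.3},{"xyz":[0.017,0.065,0.06],"dr":[0,0,0],"grip":0.3},{"xyz":[0,0,0.12],"dr":[0,0,0],"grip":0.3},{"xyz":[0,0,0.13],"dr":[0,0,0],"grip":0.3},{"xyz":[0,0,0.1],"dr":[0,0,0],"grip":0.3},{"xyz":[0,0,0.04],"dr":[0,0,0],"grip":0.3},{"xyz":[0,0,0],"dr":[0,0,0],"grip":0.3},{"xyz":[0,0,0],"dr":[0,0,0],"grip":0.3}]'
python3 -m pendant '[{"xyz":[0,0,0],"dr":[0,0,0],"grip":1},{"xyz":[0,0,0],"dr":[0,0,0],"grip":1},{"xyz":[0,0,0],"dr":[0,0,0],"grip":1},{"xyz":[0,0,0],"dr":[0,0,0],"grip":1},{"xyz":[0,0,0],"dr":[0,0,0],"grip":1},{"xyz":[0,0,-0.04],"dr":[0,0,0],"grip":1},{"xyz":[0,0,-0.08],"dr":[0,0,0],"grip":1},{"xyz":[0,0,-0.12],"dr":[0,0,0],"grip":1}]' 110
python3 -m pendant '[{"xyz":[0,0,0],"dr":[0,0,0],"grip":1},{"xyz":[0,0,0],"dr":[0,0,0],"grip":1},{"xyz":[0,0,0],"dr":[0,0,0],"grip":1}]'
cat > held.py <<'E'
from h import *
p,d,K,R,t=cam("wrist"); s=manip.read_state(); print(s["position"],s["ee_rot"][:,0],s["opening"],s["force"])
P=cloud(d,K,R,t); P[d==0]=9
X=(P.reshape(-1,3)-s["position"])@s["ee_rot"]*1000
for a in range(25,110,10):
    k=(abs(X[:,0]-a)<3)&(abs(X[:,1])<10)&(X[:,2]>-20)&(X[:,2]<30)
    if k.sum()>5: print(a,np.median(X[k,2]).round(1),k.sum(),end="; ")
b=(X[:,2]<-45)&(X[:,2]>-64)&(abs(X[:,0]-72)<12); print("\nbail",np.median(X[b],0),b.sum(),cv2.minAreaRect(X[b][:,:2].astype(np.float32)))
E
python3 held.py
```

```text
clock: 51.88
position: [0.429, -0.4043, 0.029]
ee_rot: [[0.914, -0.406, 0.001], [-0.406, -0.914, -0.001], [0.001, 0.0, -1.0]]
force: [-0.4, -0.2, 1.1]
opening: 0.0601
clock: 52.55
position: [0.4272, -0.4021, 0.0871]
ee_rot: [[0.914, -0.405, -0.004], [-0.405, -0.914, 0.004], [-0.005, -0.002, -1.0]]
force: [1.2, 0.8, -4.3]
opening: 0.0258
clock: 52.8
position: [0.4284, -0.4031, 0.0879]
ee_rot: [[0.914, -0.405, -0.0], [-0.405, -0.914, 0.001], [-0.001, -0.001, -1.0]]
force: [-0.3, 0.9, -3.9]
opening: 0.0253
[ 0.42816904 -0.40288153  0.08726346] [ 0.91420705 -0.40524333 -0.00182238] 0.025560563703344964 [ 0.77154718 -0.2600313  -4.28862961]
25 2.4 803; 35 2.5 873; 45 2.7 904; 55 1.0 955; 65 0.8 1099; 85 1.3 1137; 95 3.0 1242; 
bail [ 70.38353538   0.30388867 -51.58167883] 8730 ((70.52571105957031, 0.40073204040527344), (6.088865280151367, 55.92046356201172), 0.1060505285859108)
```

```bash
python3 -m pendant '[{"xyz":[0,0,-0.12],"dr":[0,0,-0.865],"grip":1},{"xyz":[0,0,-0.15],"dr":[0,0,-0.865],"grip":1},{"xyz":[0,0,-0.15],"dr":[0,0,-0.865],"grip":1},{"xyz":[0,0,-0.14],"dr":[0,0,-0.865],"grip":1},{"xyz":[-0.006,-0.1,0],"dr":[0,0,0],"grip":1},{"xyz":[-0.006,-0.14,0],"dr":[0,0,0],"grip":1},{"xyz":[-0.006,-0.15,0],"dr":[0,0,0],"grip":1},{"xyz":[-0.006,-0.15,0],"dr":[0,0,0],"grip":1}]'
python3 -m pendant '[{"xyz":[-0.006,-0.15,0],"dr":[0,0,0],"grip":1},{"xyz":[-0.006,-0.15,0],"dr":[0,0,0],"grip":1},{"xyz":[-0.006,-0.15,0],"dr":[0,0,0],"grip":1},{"xyz":[-0.006,-0.15,0],"dr":[0,0,0],"grip":1},{"xyz":[-0.006,-0.15,0],"dr":[0,0,0],"grip":1},{"xyz":[-0.006,-0.15,0],"dr":[0,0,0],"grip":1},{"xyz":[-0.006,-0.15,0],"dr":[0,0,0],"grip":1},{"xyz":[-0.006,-0.14,0],"dr":[0,0,0],"grip":1}]'
python3 -m pendant '[{"xyz":[0,-0.1,0],"dr":[0,0,0],"grip":1},{"xyz":[0,-0.018,0],"dr":[0,0,0],"grip":1},{"xyz":[0,0,0],"dr":[0,0,0],"grip":1},{"xyz":[0,0,0],"dr":[0,0,0],"grip":1},{"xyz":[0,0,0],"dr":[0,0,0],"grip":1}]'
python3 held.py
```

```text
clock: 53.52
position: [0.4407, -0.2676, 0.2268]
ee_rot: [[0.99, -0.141, -0.002], [-0.141, -0.99, 0.001], [-0.003, -0.001, -1.0]]
force: [1.7, 0.9, -3.9]
opening: 0.0251
clock: 54.18
position: [0.4705, 0.0292, 0.2269]
ee_rot: [[0.99, -0.14, -0.003], [-0.14, -0.99, 0.0], [-0.003, 0.0, -1.0]]
force: [0.7, -0.6, -4.9]
opening: 0.0255
clock: 54.6
position: [0.4752, 0.0545, 0.2275]
ee_rot: [[0.99, -0.142, -0.002], [-0.142, -0.99, -0.001], [-0.001, 0.001, -1.0]]
force: [0.1, 0.2, -3.8]
opening: 0.0259
[0.47535934 0.0544262  0.22764921] [ 9.89733454e-01 -1.42922546e-01 -9.14451402e-04] 0.025684537516992244 [ 0.29208307 -0.04451594 -3.48305891]
25 3.2 826; 35 3.3 866; 45 3.4 930; 55 1.8 981; 65 1.7 1051; 85 2.3 1141; 95 4.0 1244; 
bail [ 6.99892464e+01  5.37713650e-02 -5.07605927e+01] 8750 ((70.11469268798828, -0.0969085693359375), (55.66856384277344, 6.035763263702393), 89.934814453125)
```

```bash
python3 -m pendant '[{"xyz":[0.08,-0.013,0],"dr":[0,0,0],"grip":1},{"xyz":[0.12,0,0],"dr":[0,0,0],"grip":1},{"xyz":[0.12,0,0],"dr":[0,0,0],"grip":1},{"xyz":[0.12,0,0],"dr":[0,0,0],"grip":1},{"xyz":[0.07,0,0],"dr":[0,0,0],"grip":1},{"xyz":[0.03,0,0],"dr":[0,0,0],"grip":1},{"xyz":[0.009,0,0],"dr":[0,0,0],"grip":1},{"xyz":[0,0,0],"dr":[0,0,0],"grip":1}]'
python3 -m pendant '[{"xyz":[0,0,0],"dr":[0,0,0],"grip":1},{"xyz":[0,0,0],"dr":[0,0,0],"grip":1}]'
python3 held.py
```

```text
clock: 55.32
position: [0.6115, 0.0391, 0.2275]
ee_rot: [[0.99, -0.142, -0.002], [-0.142, -0.99, -0.0], [-0.001, 0.001, -1.0]]
force: [-0.8, 0.3, -3.8]
opening: 0.026
clock: 55.48
position: [0.6109, 0.0402, 0.2282]
ee_rot: [[0.99, -0.14, -0.001], [-0.14, -0.99, 0.0], [-0.001, -0.0, -1.0]]
force: [0.2, 0.4, -4.1]
opening: 0.0255
[0.61110844 0.04031015 0.22833801] [ 9.90136196e-01 -1.40107715e-01 -3.76088868e-04] 0.025686361382830977 [ 0.0261676   0.19942885 -3.60117331]
25 3.2 810; 35 3.3 870; 45 3.4 726; 55 1.7 99; 65 1.2 217; 85 2.2 133; 95 3.9 116; 
bail [ 70.03402632   0.83100718 -50.69363641] 8948 ((75.5518798828125, 0.3514385223388672), (16.885028839111328, 55.33443069458008), 0.02474079467356205)
```

```bash
python3 -m pendant '[{"xyz":[0.002,0.008,0.03],"dr":[0,0,0],"grip":1},{"xyz":[0,0,0.04],"dr":[0,0,0],"grip":1},{"xyz":[0,0,0.03],"dr":[0,0,0],"grip":1},{"xyz":[0,0,0.01],"dr":[0,0,0],"grip":1},{"xyz":[0,0,0.01],"dr":[0,0,0],"grip":1},{"xyz":[0,0,0.01],"dr":[0,0,0],"grip":1},{"xyz":[0,0,0],"dr":[0,0,0],"grip":1},{"xyz":[0,0,0],"dr":[0,0,0],"grip":1}]'
python3 -m pendant '[{"xyz":[0,0,0.01],"dr":[0,0,0],"grip":1},{"xyz":[0,0,0.01],"dr":[0,0,0],"grip":1},{"xyz":[0,0,0.01],"dr":[0,0,0],"grip":1},{"xyz":[0,0,0],"dr":[0,0,0],"grip":1},{"xyz":[0,0,0],"dr":[0,0,0],"grip":1}]'
python3 -c "
from h import *
print(manip.read_state()['force'])"
```

```text
clock: 56.2
position: [0.6118, 0.0381, 0.1954]
ee_rot: [[0.99, -0.14, -0.001], [-0.14, -0.99, 0.0], [-0.001, 0.0, -1.0]]
force: [-4.3, -0.0, -2.7]
opening: 0.0253
clock: 56.62
position: [0.6122, 0.0381, 0.188]
ee_rot: [[0.99, -0.14, -0.0], [-0.14, -0.99, 0.0], [-0.0, 0.0, -1.0]]
force: [-6.1, 0.5, -0.3]
opening: 0.0254
[-6.13967911  0.46926702 -0.27683617]
```

```bash
python3 -m pendant '[{"xyz":[-0.007,0,0.004],"dr":[0,0,0],"grip":1},{"xyz":[0,0,0],"dr":[0,0,0],"grip":1},{"xyz":[0,0,0],"dr":[0,0,0],"grip":1},{"xyz":[0,0,0],"dr":[0,0,0],"grip":1}]'
python3 held.py
```

```text
clock: 56.95
position: [0.6115, 0.0382, 0.1875]
ee_rot: [[0.99, -0.14, 0.002], [-0.14, -0.99, -0.0], [0.002, -0.0, -1.0]]
force: [0.1, -1.0, -0.3]
opening: 0.0256
[0.61143754 0.03818179 0.18749091] [ 0.9900864  -0.1404446   0.00205623] 0.025208095512098155 [ 1.80519639 -0.04087286 -0.80385593]
25 2.9 816; 35 2.9 823; 
bail [ 70.7500529    0.12215346 -51.57034051] 17534 ((71.4675521850586, -0.06456947326660156), (22.943275451660156, 56.002376556396484), 0.14619497954845428)
```

Lateral load is gone and the vertical load is nearly all on the scale; lower a touch, let go and wait.

```bash
python3 -m pendant '[{"xyz":[0.002,0,0.006],"dr":[0,0,0],"grip":1},{"xyz":[0,0,0],"dr":[0,0,0],"grip":1},{"xyz":[0,0,0],"dr":[0,0,0],"grip":1},{"xyz":[0,0,0],"dr":[0,0,0],"grip":0.05},{"xyz":[0,0,0],"dr":[0,0,0],"grip":0.05},{"xyz":[0,0,0],"dr":[0,0,0],"grip":0.05},{"xyz":[0,0,0],"dr":[0,0,0],"grip":0.05},{"xyz":[0,0,0],"dr":[0,0,0],"grip":0.05}]'
python3 -m pendant '[{"xyz":[0,0,0],"dr":[0,0,0],"grip":0.05},{"xyz":[0,0,0],"dr":[0,0,0],"grip":0.05},{"xyz":[0,0,0],"dr":[0,0,0],"grip":0.05},{"xyz":[0,0,0],"dr":[0,0,0],"grip":0.05},{"xyz":[0,0,0],"dr":[0,0,0],"grip":0.05},{"xyz":[0,0,0],"dr":[0,0,0],"grip":0.05},{"xyz":[0,0,0],"dr":[0,0,0],"grip":0.05},{"xyz":[0,0,0],"dr":[0,0,0],"grip":0.05}]' | head -1
python3 -m pendant '[{"xyz":[0,0,0],"dr":[0,0,0],"grip":0.05},{"xyz":[0,0,0],"dr":[0,0,0],"grip":0.05},{"xyz":[0,0,0],"dr":[0,0,0],"grip":0.05},{"xyz":[0,0,0],"dr":[0,0,0],"grip":0.05},{"xyz":[0,0,0],"dr":[0,0,0],"grip":0.05},{"xyz":[0,0,0],"dr":[0,0,0],"grip":0.05},{"xyz":[0,0,0],"dr":[0,0,0],"grip":0.05},{"xyz":[0,0,0],"dr":[0,0,0],"grip":0.05}]' | head -1
sed -i 's/X\[:,2\]>173)&(X\[:,2\]<184/X[:,2]>176)\&(X[:,2]<192/; s/X\[:,2\]>225)&(X\[:,2\]<240/X[:,2]>228)\&(X[:,2]<243/' lookv.py
python3 lookv.py
```

```text
clock: 57.67
position: [0.611, 0.0383, 0.1856]
ee_rot: [[0.99, -0.14, -0.0], [-0.14, -0.99, 0.0], [-0.0, -0.0, -1.0]]
force: [-0.3, 1.0, 0.7]
opening: 0.0807
clock: 58.33
clock: 59.0
59.05 [ 3.70000e-02 -1.90000e-02  1.81276e+02] bail [681.5  28.1 236.1]
59.1 [ 3.9000e-02 -1.8000e-02  1.8128e+02] bail [681.5  28.1 236.1]
59.15 [ 3.80000e-02 -1.80000e-02  1.81267e+02] bail [681.5  28.1 236.1]
```

View pics/w11.png

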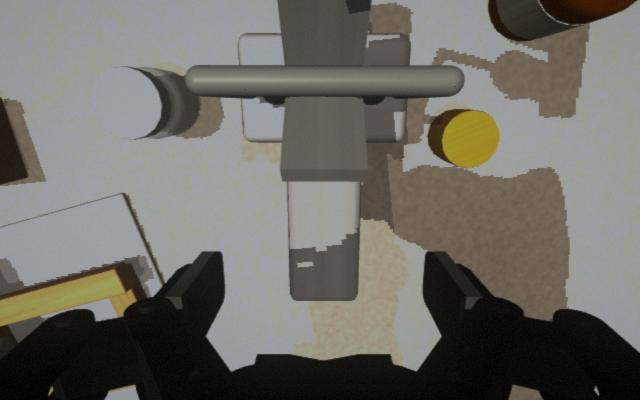

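```bash

python3 -m pendant '[{"xyz":[0,0,0],"dr":[0,0,0],"grip":0.05},{"xyz":[0,0,0],"dr":[0,0,0],"grip":0.05},{"xyz":[0,0,0],"dr":[0,0,0],"grip":0.05},{"xyz":[0,0,0],"dr":[0,0,0],"grip":0.05},{"xyz":[0,0,0],"dr":[0,0,0],"grip":0.05},{"xyz":[0,0,0],"dr":[0,0,0],"grip":0.05},{"xyz":[0,0,0],"dr":[0,0,0],"grip":0.05},{"xyz":[0,0,0],"dr":[0,0,0],"grip":0.05}]' | head -1
python3 -m pendant '[{"xyz":[0,0,0],"dr":[0,0,0],"grip":0.05},{"xyz":[0,0,0],"dr":[0,0,0],"grip":0.05},{"xyz":[0,0,0],"dr":[0,0,0],"grip":0.05},{"xyz":[0,0,0],"dr":[0,0,0],"grip":0.05},{"xyz":[0,0,0],"dr":[0,0,0],"grip":0.05},{"xyz":[0,0,0],"dr":[0,0,0],"grip":0.05},{"xyz":[0,0,0],"dr":[0,0,0],"grip":0.05},{"xyz":[0,0,0],"dr":[0,0,0],"grip":0.05}]' | head -1
python3 -m pendant '[{"xyz":[0,0,0],"dr":[0,0,0],"grip":0.05},{"xyz":[0,0,0],"dr":[0,0,0],"grip":0.05},{"xyz":[0,0,0],"dr":[0,0,0],"grip":0.05},{"xyz":[0,0,0],"dr":[0,0,0],"grip":0.05},{"xyz":[0,0,0],"dr":[0,0,0],"grip":0.05},{"xyz":[0,0,0],"dr":[0,0,0],"grip":0.05},{"xyz":[0,0,0],"dr":[0,0,0],"grip":0.05},{"xyz":[0,0,0],"dr":[0,0,0],"grip":0.05}]' | head -1
python3 -m pendant '[{"xyz":[0,0,0],"dr":[0,0,0],"grip":0.05},{"xyz":[0,0,0],"dr":[0,0,0],"grip":0.05},{"xyz":[0,0,0],"dr":[0,0,0],"grip":0.05},{"xyz":[0,0,0],"dr":[0,0,0],"grip":0.05},{"xyz":[0,0,0],"dr":[0,0,0],"grip":0.05},{"xyz":[0,0,0],"dr":[0,0,0],"grip":0.05},{"xyz":[0,0,0],"dr":[0,0,0],"grip":0.05},{"xyz":[0,0,0],"dr":[0,0,0],"grip":0.05}]' | head -1
python3 -m pendant '[{"xyz":[0,0,0],"dr":[0,0,0],"grip":0.05},{"xyz":[0,0,0],"dr":[0,0,0],"grip":0.05},{"xyz":[0,0,0],"dr":[0,0,0],"grip":0.05},{"xyz":[0,0,0],"dr":[0,0,0],"grip":0.05},{"xyz":[0,0,0],"dr":[0,0,0],"grip":0.05},{"xyz":[0,0,0],"dr":[0,0,0],"grip":0.05},{"xyz":[0,0,0],"dr":[0,0,0],"grip":0.05},{"xyz":[0,0,0],"dr":[0,0,0],"grip":0.05}]' | head -1
python3 -m pendant '[{"xyz":[0,0,0],"dr":[0,0,0],"grip":0.05},{"xyz":[0,0,0],"dr":[0,0,0],"grip":0.05},{"xyz":[0,0,0],"dr":[0,0,0],"grip":0.05},{"xyz":[0,0,0],"dr":[0,0,0],"grip":0.05},{"xyz":[0,0,0],"dr":[0,0,0],"grip":0.05},{"xyz":[0,0,0],"dr":[0,0,0],"grip":0.05},{"xyz":[0,0,0],"dr":[0,0,0],"grip":0.05},{"xyz":[0,0,0],"dr":[0,0,0],"grip":0.05}]' | head -1
python3 -m pendant '[{"xyz":[0,0,0],"dr":[0,0,0],"grip":0.05},{"xyz":[0,0,0],"dr":[0,0,0],"grip":0.05},{"xyz":[0,0,0],"dr":[0,0,0],"grip":0.05},{"xyz":[0,0,0],"dr":[0,0,0],"grip":0.05},{"xyz":[0,0,0],"dr":[0,0,0],"grip":0.05},{"xyz":[0,0,0],"dr":[0,0,0],"grip":0.05},{"xyz":[0,0,0],"dr":[0,0,0],"grip":0.05},{"xyz":[0,0,0],"dr":[0,0,0],"grip":0.05}]' | head -1
python3 -m pendant '[{"xyz":[0,0,0],"dr":[0,0,0],"grip":0.05},{"xyz":[0,0,0],"dr":[0,0,0],"grip":0.05},{"xyz":[0,0,0],"dr":[0,0,0],"grip":0.05},{"xyz":[0,0,0],"dr":[0,0,0],"grip":0.05},{"xyz":[0,0,0],"dr":[0,0,0],"grip":0.05},{"xyz":[0,0,0],"dr":[0,0,0],"grip":0.05},{"xyz":[0,0,0],"dr":[0,0,0],"grip":0.05},{"xyz":[0,0,0],"dr":[0,0,0],"grip":0.05}]' | head -1
python3 -m pendant '[{"xyz":[0,0,0],"dr":[0,0,0],"grip":0.05},{"xyz":[0,0,0],"dr":[0,0,0],"grip":0.05},{"xyz":[0,0,0],"dr":[0,0,0],"grip":0.05},{"xyz":[0,0,0],"dr":[0,0,0],"grip":0.05},{"xyz":[0,0,0],"dr":[0,0,0],"grip":0.05},{"xyz":[0,0,0],"dr":[0,0,0],"grip":0.05},{"xyz":[0,0,0],"dr":[0,0,0],"grip":0.05},{"xyz":[0,0,0],"dr":[0,0,0],"grip":0.05}]' | head -1
python3 lookv.py
python3 - <<'E'
from h import *
for n in ("side","scene"):
    p,d,K,R,t=cam(n); P=cloud(d,K,R,t); P[d==0]=9
    for o in clusters(P,p,0.032,0.046,roi=(.35,.65,.18,.45)): print(n,"slats",*o)
    for o in clusters(P,p,0.055,0.075,roi=(.35,.65,.18,.45)): print(n,"valve",*o)
    for o in clusters(P,p,0.01,0.16,roi=(.35,.8,-.55,-.1)): print(n,*o)
E
```

```text
clock: 59.82
clock: 60.48
clock: 61.15
clock: 61.82
clock: 62.48
clock: 63.15
clock: 63.82
clock: 64.48
clock: 65.15
65.2 [ 3.90000e-02 -1.80000e-02  1.81275e+02] bail [681.5  28.1 236.1]
65.25 [ 3.90000e-02 -1.50000e-02  1.81266e+02] bail [681.5  28.1 236.1]
65.3 [ 3.80000e-02 -1.80000e-02  1.81289e+02] bail [681.5  28.1 236.1]
side slats 172 [443.6 375.9] [31.7 28.2] 7.7 [35.8 39.2 43.6] [133 130  94]
side slats 569 [459.2 266.6] [122.4  24.3] -82.2 [36.1 39.1 41.8] [140 136  98]
side slats 233 [530.3 393.4] [39.2 30. ] -81.2 [36.2 39.4 42.7] [133 129  93]
side slats 572 [548.5 279.4] [122.5  24.6] -82.0 [35.9 39.2 42.2] [138 134  96]
side valve 1651 [491.3 355.9] [192.6  59.2] 8.8 [60.8 67.7 71.1] [132 136 135]
side 95 [ 371.3 -234.6] [71.1 25. ] 46.1 [13.7 19.7 27.6] [51 52 49]
side 143 [ 738.6 -118.6] [45.8 21. ] -36.7 [ 43.2  92.4 124.5] [76 56 38]
scene slats 76 [443.3 396.1] [27.3 23.2] -0.2 [33.  36.5 40.8] [137 126  77]
scene slats 348 [460.6 267.5] [116.6  30.1] -83.5 [32.8 36.4 40.5] [139 127  74]
scene slats 444 [544.2 285.1] [130.   39.5] -81.1 [32.9 36.6 40.6] [135 122  72]
scene slats 140 [533.4 399.5] [39.4 26.6] -81.5 [33.1 35.8 40.4] [138 127  76]
scene valve 889 [493.1 357.7] [195.5  57.3] 8.8 [59.7 65.3 69.6] [133 136 139]
scene 524 [ 747.  -136.2] [49.9 38.4] 44.4 [ 20.   88.7 139.3] [76 55 34]
```

```bash
python3 -m pendant '[{"xyz":[0,0,0],"dr":[0,0,0],"grip":1},{"xyz":[0,0,0],"dr":[0,0,0],"grip":1},{"xyz":[0,0,0],"dr":[0,0,0],"grip":1},{"xyz":[0,0,0],"dr":[0,0,0],"grip":1},{"xyz":[0,0,0],"dr":[0,0,0],"grip":1},{"xyz":[0,0,0],"dr":[0,0,0],"grip":1},{"xyz":[0,0,0],"dr":[0,0,0],"grip":1}]' 110
python3 -m pendant '[{"xyz":[0,0,-0.02],"dr":[0,0,0],"grip":1},{"xyz":[0,0,-0.04],"dr":[0,0,0],"grip":1},{"xyz":[0,0,-0.05],"dr":[0,0,0],"grip":1},{"xyz":[0,0,-0.04],"dr":[0,0,0],"grip":1},{"xyz":[0,0,-0.02],"dr":[0,0,0],"grip":1},{"xyz":[0,0,0],"dr":[0,0,0],"grip":1},{"xyz":[0,0,0],"dr":[0,0,0],"grip":1}]'
python3 held.py
```

```text
clock: 65.98
position: [0.611, 0.0382, 0.1855]
ee_rot: [[0.99, -0.14, -0.0], [-0.14, -0.99, -0.0], [-0.0, 0.0, -1.0]]
force: [0.2, 0.2, -1.2]
opening: 0.0251
clock: 66.57
position: [0.6108, 0.0383, 0.2281]
ee_rot: [[0.99, -0.14, -0.0], [-0.14, -0.99, 0.0], [-0.0, -0.0, -1.0]]
force: [-0.6, 0.3, -4.2]
opening: 0.0254
[0.61062969 0.03827673 0.22760124] [ 9.90107668e-01 -1.40306659e-01 -9.20767781e-04] 0.02527023505304326 [ 0.26585714 -0.11235221 -3.97893343]
25 4.7 786; 35 4.8 845; 45 4.8 642; 65 -19.5 19; 
bail [ 70.95844897   0.29079289 -49.53296851] 8472 ((76.01702117919922, 0.09327316284179688), (15.963922500610352, 55.485618591308594), 0.0640488862991333)
```

```bash
python3 -m pendant '[{"xyz":[-0.08,0,0],"dr":[0,0,0],"grip":1},{"xyz":[-0.12,0,0],"dr":[0,0,0],"grip":1},{"xyz":[-0.13,0,0],"dr":[0,0,0],"grip":1},{"xyz":[-0.12,0,0],"dr":[0,0,0],"grip":1},{"xyz":[-0.09,0,0],"dr":[0,0,-0.49],"grip":1},{"xyz":[0,0,0],"dr":[0,0,-0.99],"grip":1},{"xyz":[0,0,0],"dr":[0,0,-0.99],"grip":1},{"xyz":[0,0,0],"dr":[0,0,-0.99],"grip":1}]'
python3 -m pendant '[{"xyz":[-0.01,-0.1,0],"dr":[0,0,0],"grip":1},{"xyz":[-0.01,-0.14,0],"dr":[0,0,0],"grip":1},{"xyz":[-0.01,-0.15,0],"dr":[0,0,0],"grip":1},{"xyz":[-0.01,-0.15,0],"dr":[0,0,0],"grip":1},{"xyz":[-0.01,-0.14,0],"dr":[0,0,0],"grip":1},{"xyz":[-0.01,-0.12,0],"dr":[0,0,0],"grip":1},{"xyz":[0,-0.052,0],"dr":[0,0,0],"grip":1},{"xyz":[0,0,0],"dr":[0,0,0],"grip":1}]'
python3 -m pendant '[{"xyz":[0,0,0],"dr":[0,0,0],"grip":1},{"xyz":[0,0,0],"dr":[0,0,0],"grip":1},{"xyz":[0,0,0],"dr":[0,0,0],"grip":1}]'
python3 held.py
```

```text
clock: 67.28
position: [0.4766, 0.0573, 0.2278]
ee_rot: [[0.99, 0.14, -0.001], [0.14, -0.99, -0.0], [-0.001, -0.0, -1.0]]
force: [0.6, -0.1, -4.0]
opening: 0.0254
clock: 67.95
position: [0.432, 0.2703, 0.2274]
ee_rot: [[0.99, 0.142, -0.001], [0.142, -0.99, 0.001], [-0.001, -0.002, -1.0]]
force: [0.1, 0.4, -3.4]
opening: 0.0253
clock: 68.2
position: [0.434, 0.2645, 0.2279]
ee_rot: [[0.991, 0.133, -0.0], [0.133, -0.991, -0.001], [-0.0, 0.001, -1.0]]
force: [0.9, -0.0, -3.6]
opening: 0.0254
[0.43406176 0.26466693 0.22797314] [ 9.91089046e-01  1.33200865e-01 -1.80646428e-04] 0.02522108898112252 [-0.61964468  0.04221585 -4.53504054]
25 5.2 793; 35 5.3 840; 45 5.4 886; 55 3.8 955; 65 3.5 1038; 85 3.8 1130; 95 5.7 1220; 
bail [ 70.65016691   0.20318531 -48.92611899] 8282 ((70.80440521240234, 0.31940269470214844), (5.9415106773376465, 55.298789978027344), 0.011751316487789154)
```

```bash
python3 -m pendant '[{"xyz":[0,-0.006,0.1],"dr":[0,0,0],"grip":1},{"xyz":[0,0,0.14],"dr":[0,0,0],"grip":1},{"xyz":[0,0,0.14],"dr":[0,0,0],"grip":1},{"xyz":[0,0,0.13],"dr":[0,0,0],"grip":1},{"xyz":[0,0,0.08],"dr":[0,0,0],"grip":1},{"xyz":[0,0,0.024],"dr":[0,0,0],"grip":1},{"xyz":[0,0,0],"dr":[0,0,0],"grip":1},{"xyz":[0,0,0],"dr":[0,0,0],"grip":1}]'
python3 -m pendant '[{"xyz":[0,0,0.004],"dr":[0,0,0],"grip":1},{"xyz":[0,0,0.004],"dr":[0,0,0],"grip":1},{"xyz":[0,0,0.004],"dr":[0,0,0],"grip":1},{"xyz":[0,0,0],"dr":[0,0,0],"grip":1},{"xyz":[0,0,0],"dr":[0,0,0],"grip":1}]'
```

```text
clock: 68.92
position: [0.4342, 0.2675, 0.0753]
ee_rot: [[0.991, 0.135, 0.001], [0.135, -0.991, 0.0], [0.001, -0.0, -1.0]]
force: [0.1, 0.4, -2.7]
opening: 0.0252
clock: 69.33
position: [0.4336, 0.2678, 0.072]
ee_rot: [[0.991, 0.136, 0.001], [0.136, -0.991, 0.0], [0.001, -0.0, -1.0]]
force: [-0.6, -0.5, -4.3]
opening: 0.0252
```

```bash
python3 -m pendant '[{"xyz":[0,0,0.004],"dr":[0,0,0],"grip":1},{"xyz":[0,0,0.004],"dr":[0,0,0],"grip":1},{"xyz":[0,0,0],"dr":[0,0,0],"grip":1},{"xyz":[0,0,0],"dr":[0,0,0],"grip":1},{"xyz":[0,0,0],"dr":[0,0,0],"grip":0.4},{"xyz":[0,0,0],"dr":[0,0,0],"grip":0.4},{"xyz":[0,0,0],"dr":[0,0,0],"grip":0.4},{"xyz":[0,0,0],"dr":[0,0,0],"grip":0.4}]'
python3 -m pendant '[{"xyz":[0,0,-0.06],"dr":[0,0,0],"grip":0.4},{"xyz":[0,0,-0.12],"dr":[0,0,0],"grip":0.3},{"xyz":[0,0,-0.15],"dr":[0,0,0],"grip":0.3},{"xyz":[0,0,-0.15],"dr":[0,0,0],"grip":0.3},{"xyz":[0,0,-0.15],"dr":[0,0,0],"grip":0.3},{"xyz":[0,0,-0.1],"dr":[0,0,0],"grip":0.3},{"xyz":[0,0,0],"dr":[0,0,0],"grip":0.3},{"xyz":[0,0,0],"dr":[0,0,0],"grip":0.3}]'
python3 - <<'E'
from h import *
p,d,K,R,t=cam("wrist"); s=manip.read_state(); print(s["position"],s["force"]); save(p,"pics/w14.png")
P=cloud(d,K,R,t); P[d==0]=9
for o in clusters(P,p,0.050,0.073,roi=(.35,.65,.18,.45)): print("valve",*o)
for o in clusters(P,p,0.1,0.14,roi=(.45,.55,.22,.42)): print("bail",*o)
for o in clusters(P,p,0.034,0.044,roi=(.35,.65,.18,.45)): print("slat",*o)
p,d,K,R,t=cam("scene"); save(p,"pics/scene_end.png"); P=cloud(d,K,R,t); P[d==0]=9
for o in clusters(P,p,0.01,0.12,minn=100): print(*o)
E
```

```text
clock: 70.0
position: [0.4337, 0.2678, 0.0696]
ee_rot: [[0.991, 0.136, 0.001], [0.136, -0.991, 0.0], [0.001, -0.0, -1.0]]
force: [-0.2, 0.2, -0.4]
opening: 0.0514
clock: 70.67
position: [0.4341, 0.2681, 0.2535]
ee_rot: [[0.991, 0.136, 0.003], [0.136, -0.991, 0.002], [0.003, -0.002, -1.0]]
force: [0.2, -0.5, -0.4]
opening: 0.06
[0.43337923 0.26762893 0.25203462] [ 0.34267106  0.28310825 -0.25857087]
valve 8913 [483.  355.1] [176.1  58.3] 7.9 [60.3 65.9 68.3] [131 132 135]
valve 3498 [460.1 271.1] [81.5 57.5] 7.8 [64.  65.8 68.3] [131 132 134]
valve 3778 [543.5 283.1] [71.  57.4] 7.8 [64.1 65.8 68.1] [139 140 144]
bail 739 [491.4 356.1] [55.9  5.6] -82.0 [116.  119.8 121.3] [107 107 101]
bail 693 [503.5 277.5] [54.8  5.5] -82.2 [118.3 119.8 121.3] [98 97 90]
slat 1412 [438.6 309.6] [64.5 51.6] 8.6 [36.1 37.5 39. ] [135 115  65]
slat 916 [442.7 388.5] [34.6 24.1] -82.1 [36.1 37.5 38.8] [142 137  80]
slat 1275 [464.1 232. ] [49.  23.9] -82.0 [36.2 37.4 38.6] [138 112  61]
slat 1747 [552.1 325.4] [54.8 51.6] 8.1 [36.2 37.5 39.2] [133 125  70]
slat 1095 [532.  400.6] [34.3 24.1] -82.1 [36.2 37.5 38.8] [141 138  79]
slat 1576 [553.5 243.8] [48.8 24.1] -82.4 [36.1 37.5 38.7] [136 114  63]
336 [390.  193.3] [107.9  77.2] 2.8 [10.7 15.2 22.7] [134 126 115]
2800 [516.7 307.4] [195.8 192.1] -65.5 [20.7 62.5 91. ] [120 113  99]
159 [442.7 268.6] [45.6 45.5] -80.9 [35.1 63.3 66.9] [137 133 124]
251 [638. -74.] [45.  42.4] 50.5 [14.4 36.6 41.6] [118  97  25]
1410 [687.9 347.1] [100.3  74.2] 88.9 [18.1 43.1 47.1] [128  95  50]
496 [697.5 159.4] [49.4 48.1] -23.3 [16.  65.1 71.1] [112 115 114]
429 [ 747.9 -134.7] [51.4 32.2] -83.0 [ 18.3  79.1 111.7] [72 48 25]
3333 [846.1   6.5] [202.8 133.7] 82.5 [12.9 16.7 26.7] [92 93 91]
1034 [ 894.8 -296.9] [261.   10.5] 89.9 [15.7 59.1 89.8] [37 36 37]
```

View pics/w14.png

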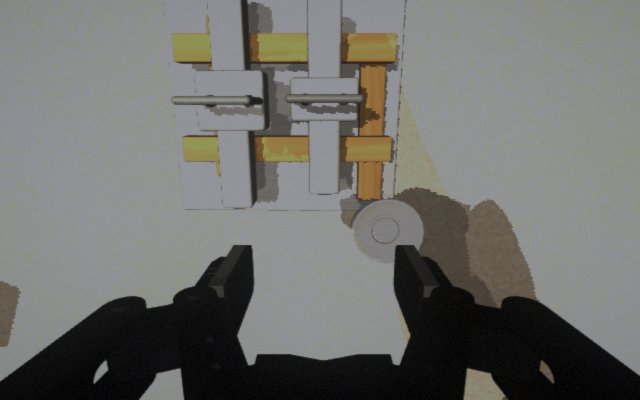

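View pics/scene_end.png

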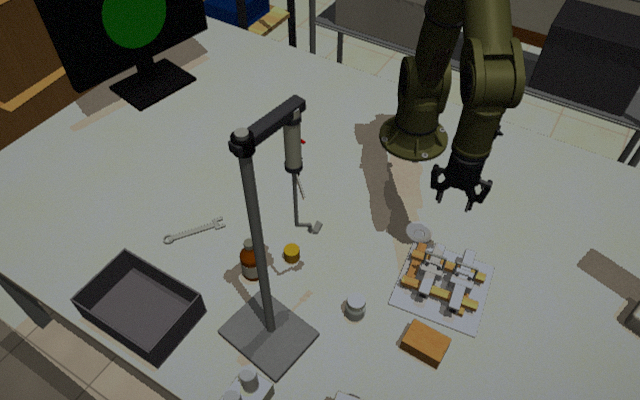

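```bash
python3 -c "
from rig import manip
print(manip.hand_in())"
```

```text
the job is handed in; nothing more can be done
None
```

The job is done and handed in at 70.7 s of robot time. The hand-in reports no verdict, so what follows rests on my own checks.

- **Stack:** The short slats lie flat on the tray, about 118 mm apart. The long slats lie square across them, about 90 mm apart. Angles match the tray to within about 0.5°.
- **Weighing:** Only the middle-sized and the short valve body were on the bench; there was no long one. I hung the middle one first, then the short one. Each hung untouched and still for more than 5 s: wrist views 5 to 6 s apart showed no change.
- **Final state:** Both valve bodies lie upright and level across both top slats, centres about 80 mm apart, about 41 mm from the tray's centre. They are parallel to the short slats within 1°. The gripper is clear of everything and the hook is empty.
- **Bystanders:** The weight, carton, jar and bottle measured within about 2 mm of where they started. The wrench looks unmoved in the picture. The dish's last reading was merged with a neighbouring object, and the driver was out of the final measurement, but nothing came near either.

The scene and side cameras disagreed by up to about 3 mm, so I used the wrist camera to set the hook and grasp positions. On the first two slats the fingertips pressed the bench at 7–9 N while closing, so I gripped the rest higher.

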